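# Pack the weighing kit case and latch it

### The job

Pack the open grey case: put every round sample tin that stands on the table into the bay on the hinge side, and every knobbed test weight into the bay on the latch side. Then shut the lid, swing the latch's wire loop over onto the keeper on the lid so that its bar drops behind the keeper's lip, and push the latch lever down past its toggle point until it snaps home against the case. Leave the mouse, calculator, timer and tape where they are.

Things in the scene. Friction and masses are not known exactly. Their poses are not given: they have to be found in the camera images.
- case: grey case fixed to the table, 157 mm deep (its x) by 250 mm long (its y), on 8 mm feet, rim 85 mm above the table, walls 5 mm. Origin under its middle at table height; z up; its -x side carries the latch, its +x side the lid hinge. Inside, a 64 mm high divider parallel to y separates two equal bays, each 71 by 240 mm, whose floor is 13 mm above the table and 72 mm below the rim
- tin_bay (a point): centre of the floor of the bay on the hinge side (71 mm in x, 240 mm in y), for tins; axes as the case's
- weight_bay (a point): centre of the floor of the bay on the latch side (71 mm in x, 240 mm in y), for weights; axes as the case's
- lid_hinge (a point): middle of the lid's hinge axis, on the rim at the case's +x side (78.5 mm from the middle, 85 mm up); the axis runs along the case's y
- lid (a joint): angle of the lid, rad: 0 shut, about 1.57 upright, 2.05 fully open leaning away on the hinge side. Lid 157 by 250 by 12 mm (its outer face is 12 mm above the rim when shut), 0.25 kg; it turns easily with a damped hinge: beyond upright it rests open, and pushed back past upright it sinks shut by itself in about a second
- lid_edge (a point): middle of the lid's free edge, half-way through its thickness
- keeper (a point): on the keeper at the middle of the lid's free edge: where the loop's bar lies when home, in the groove open to above between a back plate (25 mm high, 34 mm wide, on the lid's edge) and an upturned lip that stands 6 mm above the groove's floor, 6 mm further out; x of this frame points from the edge to the hinge, z out of the lid (both as the case's when shut)
- lever_pivot (a point): the lever's hinge axis on the case's -x side, 24 mm out from the wall, 54 mm above the table; parallel to the case's y
- lever (a joint): angle of the latch lever, rad: 0 home, hanging straight down along the case; 1.57 pointing level straight out from the case (its -x); 2.0 fully raised. Light friction holds it where it is left. It needs under 5 N at the tip. With the loop hooked it tightens below about 1.1 and springs to 0 by itself once pushed below about 0.4
- lever_tip (a point): middle of the lever's free end, 45 mm from the pivot. The lever is a plate 26 mm wide, its outer (upper) face 5 mm outside the line from pivot to tip. The lever must be raised (above 1.6, as at the start) for the loop's bar to pass over the keeper's lip
- loop (a joint): angle of the wire loop on the lever, rad, at a pin 14 mm from the lever's pivot towards its tip. It leans outward of upright by -(lever + loop). It swings freely: at -2.25 it rests on its stop leaning out, as at the start; swung in past upright over the shut lid it leans on the keeper's back plate, and pressing the lever then draws its bar into the groove
- loop_bar (a point): middle of the loop's cross bar, a 6 mm thick round steel bar 44 mm long, parallel to the case's y, 52 mm from the loop's pin (springy, stretches up to 8 mm)
- tin_large_c (a point): round lidded sample tin, 59 mm across and 56 mm high, about 0.2 kg; this point is on its axis half-way up (28 mm), z along its axis (up, when it stands). May be absent
- tin_small_c (a point): round lidded sample tin, 55 mm across and 50 mm high, about 0.2 kg; this point is on its axis half-way up (25 mm), z along its axis (up, when it stands). May be absent
- weight_a_c (a point): steel test weight, a cylinder 42 mm across with a narrower knob on top, 66 mm high in all, 0.5 kg; straight-sided only up to 43 mm; this point is on its axis half-way up (33 mm), z along its axis (up, when it stands). May be absent
- weight_b_c (a point): steel test weight, a cylinder 42 mm across with a narrower knob on top, 66 mm high in all, 0.5 kg; straight-sided only up to 43 mm; this point is on its axis half-way up (33 mm), z along its axis (up, when it stands). May be absent
- weight_c_c (a point): brass-coloured test weight, a cylinder 31 mm across with a narrower knob on top, 49 mm high in all, 0.2 kg; straight-sided only up to 32 mm; this point is on its axis half-way up (24.5 mm), z along its axis (up, when it stands). May be absent
- cabinet_corner (a point): front left corner, at table height, of the weighing indicator cabinet, a fixed obstacle 310 mm high that reaches 280 mm further from the robot and 340 mm to the right; its knobs stand out 20 mm in front. The tins and weights may stand in front of it or left of it
- mouse: computer mouse 110x62x45 mm, bystander; origin under its middle
- calculator: desk calculator 122x68x13 mm, bystander; origin under its middle
- timer: white bench timer 51x62x62 mm, bystander; origin under its middle
- tape: roll of black tape 59 mm across, 19 mm high, bystander; origin under its middle
Mind the look-alikes: they are no part of the job. What is shaped like the part that bears weight_b_c but orange or turquoise is not meant.

How it is judged:
On the way, in this order (a step that is already met when the one before it is completed fails the run):
1. every tin is in the hinge-side bay and every weight in the latch-side bay (x of tin_large_c in the frame of tin_bay between -0.034 and 0.034 m and y of tin_large_c in the frame of tin_bay between -0.12 and 0.12 m and z of tin_large_c in the frame of tin_bay between 0 and 0.06 m and x of tin_small_c in the frame of tin_bay between -0.034 and 0.034 m and y of tin_small_c in the frame of tin_bay between -0.12 and 0.12 m and z of tin_small_c in the frame of tin_bay between 0 and 0.06 m and x of weight_a_c in the frame of weight_bay between -0.034 and 0.034 m and y of weight_a_c in the frame of weight_bay between -0.12 and 0.12 m and z of weight_a_c in the frame of weight_bay between 0 and 0.06 m and x of weight_b_c in the frame of weight_bay between -0.034 and 0.034 m and y of weight_b_c in the frame of weight_bay between -0.12 and 0.12 m and z of weight_b_c in the frame of weight_bay between 0 and 0.06 m and x of weight_c_c in the frame of weight_bay between -0.034 and 0.034 m and y of weight_c_c in the frame of weight_bay between -0.12 and 0.12 m and z of weight_c_c in the frame of weight_bay between 0 and 0.06 m), for 0.2 s.
2. the lid is shut, with the lever still raised (value of joint lid below 0.04 rad and value of joint lever above 0.8 rad), for 0.2 s.
3. the loop's bar is over the keeper, behind its lip, with the lever still raised (value of joint lid below 0.04 rad and value of joint lever above 0.6 rad and x of loop_bar in the frame of keeper between -0.006 and 0.008 m and z of loop_bar in the frame of keeper between -0.005 and 0.016 m), for 0.2 s.
4. the lever is home and the bar lies in the keeper's groove (value of joint lid below 0.04 rad and x of loop_bar in the frame of keeper between -0.006 and 0.008 m and z of loop_bar in the frame of keeper between -0.005 and 0.004 m and value of joint lever below 0.12 rad), for 0.2 s.
At the end, for the whole second after the job is handed in: All tins present lie inside the hinge-side bay and all weights present inside the latch-side bay (centre within the bay and under the lid), the lid is shut (under 0.04 rad), the loop's bar lies in the keeper's groove (within about 6 mm of its seat) and the lever is home (under 0.12 rad), all at rest (all of step 1 and all of step 4 and velocity of joint each of lid, lever below 0.05 rad/s); the robot touches nothing.
It fails at once if the mouse is pushed out of its place (more than 40 mm) (distance of mouse from where it was at the start of the episode above 0.04 m).
It fails at once if the calculator is pushed out of its place (more than 40 mm) (distance of calculator from where it was at the start of the episode above 0.04 m).
It fails at once if the timer is pushed out of its place (more than 40 mm) (distance of timer from where it was at the start of the episode above 0.04 m).
It fails at once if the tape is pushed out of its place (more than 40 mm) (distance of tape from where it was at the start of the episode above 0.04 m).
Of tin_large, tin_small, weight_a, weight_b, weight_c only 3 to 5 are there at a start; the rules pass over those that are not, and their reading is None.
At some moment in a run one of tin_large, tin_small may be knocked a few centimetres aside while the robot is not near it.
Once in a run the grip may slacken for a moment while it holds something.
It also fails if it takes over 210 s, if anything falls off the work surface, if the arm or the gripper's body presses on something with over 40 N, if the wrist force passes 120 N, or if a joint passes its speed limit or range.

### The arm

A 7-joint arm with a two-finger parallel gripper is mounted at the origin on a cart in front of the work surface, level with it; the furniture and walls round the work are solid. World frame = base frame: x ahead of the robot, y to its left, z up, the work surface at z = 0. Lengths are in m, angles in rad, forces in N, time in s.
With the tool pointing down it reaches from about 0.4 to 0.9 m from the base axis. Payload 5.6 kg.
Tool frame: the origin (TCP) lies midway between the tips of the shut fingers; the grasp point (between the pads) lies 19 mm behind it; z points along the fingers, y is the line along which they close (so a half turn about z gives the same grasp; the last joint's range is limited). The gripper opens to 92 mm and grips with 3 to 60 N. Pads are 20 mm wide; open, the fingers measure 128 mm over their backs; the gripper's body (75 mm by 189 mm) begins 69 mm behind the grasp point.
Start: joints at [1.214, 0.468, -0.012, 1.603, 0.006, 1.071, -0.056], TCP at [0.201, -0.618, 0.186] pointing down, gripper open.
Joint ranges: [-2.53, 2.53], [-0.31, 2.02], [-1.57, 1.55], [0.28, 2.44], [-1.29, 4.43], [0.15, 1.84], [-2.92, 2.92]. Speed limits (rad/s): [2.57, 2.57, 3.14, 3.14, 3.14, 3.14, 3.14].

### API

Orientations are given as a unit quaternion [x, y, z, w].
In Python, from cell import * gives the robot as it stands.
- The arm moves only by the tool move_arm, never from a script. Its argument "plan" is a list of rows, each an object with "claw": the closure, from 0 (fully open) to 1 (shut); "travel": the shift along the tool's x, y, z in units of 30 mm (1.0 is 30 mm), a list of three; "yaw": the turn about the tool's z in units of 5 degrees (1.0 is 5 degrees). In form: [{"claw": claw, "travel": [x, y, z], "yaw": yaw}, ...]. A call has 1 to 5 rows; each row shifts and turns the commanded pose from where the row before left it, along the tool's axes as they then stand; what a row does not reach is not made up. A row lasts 1/10 s, in which the tool goes at most 50 mm and 8.59 degrees, less where a joint would pass 70% of its speed; a pose out of reach is approached as far as the arm can. A call is refused whole if a number of a shift passes 1 or a number of a turn 1, either way. A call with a gripper value outside its range is refused whole. The fingers move at their own pace and stop on an object; "grip_force" is the grip in N (left out, the last holds). Time passes only in rows, so rows that do not move let the fingers close. It gives the time, the measured TCP pose, the force, the opening and the grip force at its end, in the units of the state.
- get_state(): the state, without advancing time (a new reading comes with each control period).
- read_camera(name): name is "scene" or "side" or "wrist"; returns the picture (480x640x3 uint8, blue, green, red); there is no depth.
- calibration(name): a dict with "mtx" (3x3 intrinsics, pixels), "extrinsics" (4x4, takes a point from world to camera coordinates). Camera axes: x right, y up, looking along -z (the intrinsics and any distortion apply to the point x, -y, -z); pixel columns grow to the right and rows downward; lengths in m; the calibration is good to about 2 mm. A picture is of the moment at which its call begins: read the wrist's pose just before it. calibration takes no time and is no camera call; for the wrist camera it gives the pose at the moment of the call.
- sign_off(): hands the job in; it is judged then, once.
Trained networks look in the newest picture that a camera, given by its name, has taken for a name from the list of things; names that differ only in an ending like _2 or _b are one class to them, and where a whole thing is asked for, a point or a joint stands for the part that bears it (a point fixed in the world has none). Each returns a list of dicts, best first, with "confidence" (0 to 1); they miss things now and then, are a little off and sometimes report something else, mostly with a low value. They report only what shows in the picture. A call takes as long as a camera call. They do not tell look-alikes from the thing itself.
- spot_in(camera, name): "location" ([column, row] in pixels, amid what is visible of it).
- regions_of(camera, name): "region" (480x640 bool, what is visible of it) and "location" ([column, row] in pixels, amid what is visible of it).
The state is a dict: "time_s": time; "q": joint angles; "joint_velocities": joint speeds; "effort": joint torques, N m; "ee_pos": TCP position; "orientation": TCP orientation; "wrist_force": force on the tool from outside, world axes, zero at the start; "ft_torque": the same for the moment, N m; "width": finger opening in m; "grip_force": force on a finger pad.
Only numpy, scipy, OpenCV 4.12 (cv2) and the standard library are available. Lean on these libraries where they do the work, as an engineer would, in place of code of your own. Each camera call takes 0.05 s, during which the arm holds its last target. There are 200 camera calls.

## Working session

There is one attempt and no reset: what is moved stays moved. The work goes in short steps, Python scripts to look and compute and a tool call to move; the robot and the scene stay as the last step left them, time stands still between calls to the robot, and variables do not carry over. Pictures are saved under pics/ and viewed, at most 14 in all, crops included, and the job is handed in when it is done.

Besides the shell and the picture viewer there is one more tool, called by a JSON object that holds its "name" and its "arguments". move_arm: Moves the arm, as the interface text tells. Its arguments: {"type":"object","properties":{"plan":{"type":"array"},"grip_force":{"type":"number"}},"required":["plan"]}

```bash
ls; mkdir -p pics; cat > h.py <<'E'
from cell import *
import numpy as np, cv2
def cal(n):
    c=calibration(n); return np.array(c["mtx"]),np.array(c["extrinsics"]),c
def ray(n,px,z,C=None):
    K,E,_=C or cal(n)
    d=np.linalg.inv(K)@np.array([px[0],px[1],1.]); d=np.array([d[0],-d[1],-d[2]])
    R=E[:3,:3];o=-R.T@E[:3,3];w=R.T@d
    return o+w*(z-o[2])/w[2]
def proj(n,P,C=None):
    K,E,_=C or cal(n)
    p=E[:3,:3]@np.array(P)+E[:3,3]; u=K@np.array([p[0],-p[1],-p[2]]); return u[:2]/u[2]
E
python3 - <<'E'
from h import *
for n in("scene","side"):
    cv2.imwrite(f"pics/{n}0.png",read_camera(n)); c=cal(n); print(n,list(c[2].keys()),c[0].round(1).tolist(),(-c[1][:3,:3].T@c[1][:3,3]).round(3))
print(get_state())
for n in("scene","side"):
  for t in("tin_large_c","tin_small_c","weight_a_c","weight_c_c","case","mouse","timer","tape","calculator"):
    for d in spot_in(n,t):
        z={"tin_large_c":.028,"tin_small_c":.025,"weight_a_c":.03,"weight_c_c":.022}.get(t,0.02)
        print(n,t,round(d["confidence"],2),np.round(d["location"]),ray(n,d["location"],z).round(3))
E
```

```text
pics
scene ['mtx', 'extrinsics'] [[508.6, 0.0, 312.6], [0.0, 508.6, 239.6], [0.0, 0.0, 1.0]] [-0.282 -0.5    0.646]
side ['mtx', 'extrinsics'] [[611.5, 0.0, 320.6], [0.0, 611.5, 241.4], [0.0, 0.0, 1.0]] [-0.364 -1.294  0.686]
{'time_s': 0.1, 'q': array([ 1.21398868,  0.46828184, -0.01158006,  1.60354392,  0.00601466,
        1.07140958, -0.05630768]), 'joint_velocities': array([ 0.00118203, -0.00155624,  0.0007024 , -0.00141109,  0.00027992,
       -0.00123918, -0.00116221]), 'effort': array([ 1.16166946e-03, -5.21639979e+01, -1.28661751e-02, -2.44362706e+01,
       -5.68802550e-02,  1.40505747e-02,  8.69559699e-05]), 'ee_pos': array([ 0.20037783, -0.61773164,  0.18513523]), 'orientation': array([ 9.87722177e-01,  1.56218610e-01, -1.93994744e-04, -7.80727642e-04]), 'wrist_force': array([-0.68264797, -0.17981114, -0.03689877]), 'ft_torque': array([ 0.01969614, -0.00874021,  0.00419919]), 'grip_force': 0.0, 'width': 0.09213575067915415}
scene tin_large_c 0.69 [352. 319.] [ 0.39  -0.145  0.028]
scene tin_large_c 0.61 [338. 261.] [ 0.551 -0.021  0.028]
scene tin_small_c 0.95 [450. 349.] 
[... 315 characters left out ...]
 [ 0.691 -0.001  0.02 ]
scene tape 0.77 [242. 293.] [0.355 0.094 0.02 ]
scene calculator 0.74 [205. 281.] [0.346 0.192 0.02 ]
scene calculator 0.63 [200. 172.] [0.794 0.627 0.02 ]
scene calculator 0.2 [304. 281.] [0.458 0.009 0.02 ]
side tin_large_c 0.48 [339. 267.] [ 0.509 -0.061  0.028]
side tin_small_c 0.86 [368. 322.] [ 0.393 -0.342  0.025]
side weight_a_c 0.74 [338. 299.] [ 0.396 -0.222  0.03 ]
side weight_c_c 0.71 [322. 292.] [ 0.392 -0.156  0.022]
side case 0.87 [282. 201.] [0.687 0.555 0.02 ]
side mouse 0.8 [224. 232.] [0.371 0.369 0.02 ]
side timer 0.56 [278. 206.] [0.644 0.509 0.02 ]
side tape 0.72 [263. 266.] [0.349 0.073 0.02 ]
side calculator 0.71 [245. 256.] [0.34  0.161 0.02 ]
```

View pics/scene0.png

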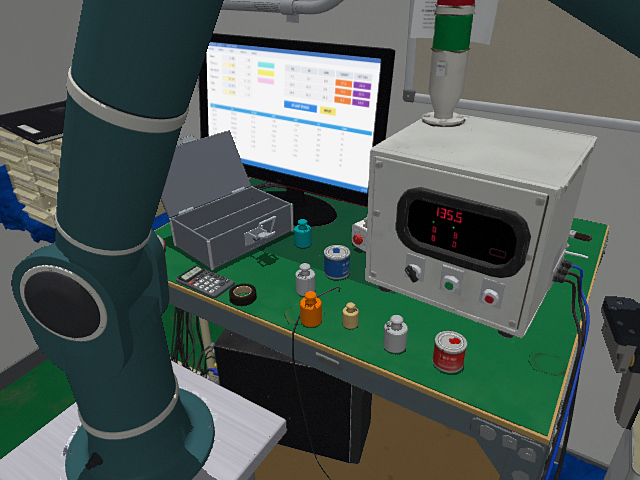

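View pics/side0.png

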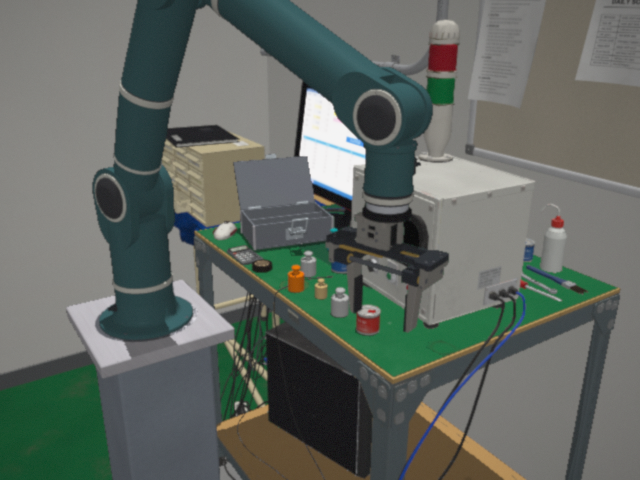

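Both views show all five parts: blue tin (338,261), red tin (450,350), silver weights (304,280) and (395,335), brass weight (350,317). The orange (311,309) and turquoise (303,233) weights are look-alikes. The case is around (230,225), its latch facing the camera at (262,235).

```bash
python3 - <<'E'
from h import *
im=cv2.imread("pics/scene0.png")[120:280,150:310]
cv2.imwrite("pics/c1.png",cv2.resize(im,None,fx=3.75,fy=3.75,interpolation=cv2.INTER_CUBIC))
E
```

```text
(no output)
```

View pics/c1.png

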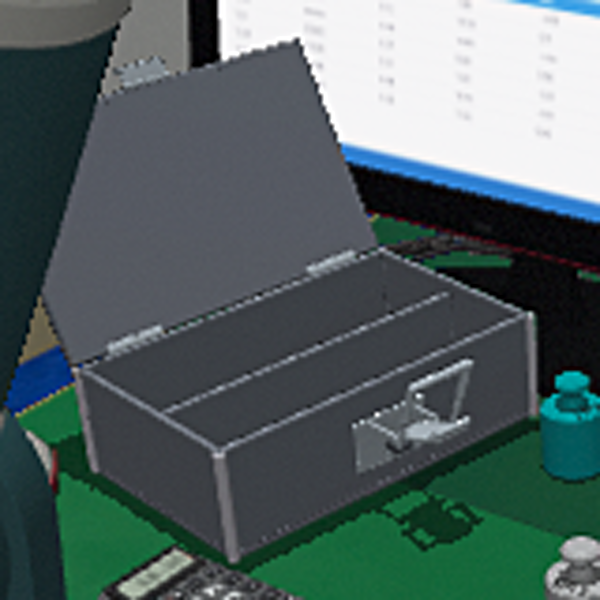

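The crop shows rim corners at (209,240), (291,204), (251,187) and (171,218) in scene pixels. The lever sticks out at about (265,235).

```bash
cat >> h.py <<'E'
from scipy.optimize import least_squares
from scipy.spatial.transform import Rotation as Rn
def fitcase(pts,n="scene",z=.085,C=None):
    C=C or cal(n)
    def f(p):
        c,s=np.cos(p[2]),np.sin(p[2]); r=[]
        for (x,y,zz),px in pts:
            r+=list(proj(n,(p[0]+c*x-s*y,p[1]+s*x+c*y,zz),C)-px)
        return r
    return min((least_squares(f,(.6,.35,a)) for a in np.arange(-3,3.2,.5)),key=lambda r:r.cost)
def rel(dx,dy,dz,yaw=0):
    "world shift -> tool units"
    s=get_state(); R=Rn.from_quat(s["orientation"]).as_matrix(); return (R.T@np.array([dx,dy,dz])/.03).round(2)
E
python3 - <<'E'
from h import *
a,b,z=.0785,.125,.085
r=fitcase([((-a,b,z),(209.2,240)),((-a,-b,z),(291.3,204)),((a,-b,z),(251.3,186.7)),((a,b,z),(171.3,218.1))])
print(r.x,r.cost,np.degrees(r.x[2]))
for n in("scene","side"):
  print(cal(n)[1].round(2).tolist())
  for t in("tin_large_c","tin_small_c","weight_a_c","weight_c_c","tape"):
    for d in regions_of(n,t):
        m=d["region"]; ys,xs=np.nonzero(m); 
        z={"tin_large_c":.028,"tin_small_c":.025,"weight_a_c":.033,"weight_c_c":.0245}.get(t,0.01)
        px=((xs.min()+xs.max())/2,(ys.min()+ys.max())/2)
        print(n,t,round(d["confidence"],2),px,len(xs),ray(n,px,z).round(3))
s=get_state();C=cal("wrist");print(C[0],(-C[1][:3,:3].T@C[1][:3,3]).round(3), Rn.from_quat(s["orientation"]).as_matrix().round(2), C[1][:3,:3].round(2))
E
```

```text
[0.54071477 0.26990673 1.36041793] 1.3141151434380476 77.94620594489601
[[0.54, -0.84, -0.02, -0.26], [0.43, 0.26, 0.86, -0.31], [-0.72, -0.47, 0.5, -0.77], [0.0, 0.0, 0.0, 1.0]]
scene tin_large_c 0.93 (np.float64(336.5), np.float64(261.5)) 785 [ 0.548 -0.019  0.028]
scene tin_small_c 0.82 (np.float64(449.0), np.float64(351.0)) 1191 [ 0.403 -0.331  0.025]
scene tin_small_c 0.17 (np.float64(264.5), np.float64(228.0)) 157 [0.595 0.218 0.025]
scene weight_a_c 0.91 (np.float64(395.0), np.float64(334.0)) 687 [ 0.387 -0.235  0.033]
scene weight_c_c 0.68 (np.float64(349.5), np.float64(315.5)) 331 [ 0.4   -0.134  0.024]
scene tape 0.78 (np.float64(243.0), np.float64(294.0)) 445 [0.363 0.101 0.01 ]
scene tape 0.59 (np.float64(227.5), np.float64(199.5)) 11240 [0.698 0.432 0.01 ]
[[0.84, -0.55, 0.01, -0.41], [0.19, 0.3, 0.93, -0.18], [-0.51, -0.78, 0.36, -1.44], [0.0, 0.0, 0.0, 1.0]]
side tin_large_c 0.53 (np.float64(338.5), np.float64(267.5)) 124 [ 0.506 -0.064  0.028]
side tin_small_c 0.86 (np.float64(367.5), np.float64(319.5)) 645 [ 0.398 -0.333  0.025]
side weight_a_c 0.91 (np.float64(339.5), np.float64(302.0)) 401 [ 0.386 -0.241  0.033]
side weight_c_c 0.71 (np.float64(320.5), np.float64(288.5)) 159 [ 0.398 -0.141  0.024]
side tape 0.56 (np.float64(261.5), np.float64(265.5)) 233 [0.358 0.097 0.01 ]
[[420.97952966   0.         323.25083193]
 [  0.         420.97952966 237.16467234]
 [  0.           0.           1.        ]] [ 0.28  -0.591  0.385] [[ 0.95  0.31 -0.  ]
 [ 0.31 -0.95  0.  ]
 [-0.   -0.   -1.  ]] [[ 0.31 -0.95 -0.  ]
 [ 0.91  0.29 -0.3 ]
 [ 0.28  0.09  0.96]]
```

```bash
cat >> h.py <<'E'
CASE=np.array([0.5407,0.2699,1.3604])
def c2w(x,y,z=0,C=CASE):
    c,s=np.cos(C[2]),np.sin(C[2]); return np.array([C[0]+c*x-s*y,C[1]+s*x+c*y,z])
def plan(target,ang=None):
    "print rows (tool units) to reach world target, tool-x heading ang (rad, default case x)"
    s=get_state();p=s["ee_pos"].copy();R=Rn.from_quat(s["orientation"]);x=R.as_matrix()[:,0]
    a0=np.arctan2(x[1],x[0]);ang=CASE[2] if ang is None else ang
    dyaw=-np.degrees((ang-a0+np.pi)%(2*np.pi)-np.pi)/5
    d=np.array(target)-p
    for n in range(1,60):
        rows=[];ok=abs(dyaw/n)<=1;Q=R
        for i in range(n):
            t=Q.as_matrix().T@(d/n)/.03; ok=ok and abs(t).max()<=1 and np.linalg.norm(t)<1.6
            rows.append((t.round(2).tolist(),round(dyaw/n,2))); Q=Q*Rn.from_euler('z',dyaw/n*5,degrees=True)
        if ok: break
    print("from",p.round(3),"yaw",round(np.degrees(a0),1),"n",n)
    for r in (rows if abs(dyaw)>.3 else rows[:1]): print(r)
E
python3 - <<'E'
from h import *
for nm,px,z in(("cab",(366,282),0),("cabR",(518,334),0),("turq",(303,233),.033),("orange",(311,309),.033),("silv",(305,279),.033)): print(nm,ray("scene",px,z).round(3))
plan((.385,-.36,.2))
E
```

```text
cab [ 0.547 -0.095  0.   ]
cabR [ 0.543 -0.419  0.   ]
turq [0.611 0.112 0.033]
orange [ 0.37  -0.066  0.033]
silv [ 0.449 -0.     0.033]
from [ 0.201 -0.618  0.186] yaw 18.0 n 12
([0.71, -0.52, -0.04], np.float64(-1.0))
([0.75, -0.46, -0.04], np.float64(-1.0))
([0.79, -0.39, -0.04], np.float64(-1.0))
([0.82, -0.32, -0.04], np.float64(-1.0))
([0.85, -0.25, -0.04], np.float64(-1.0))
([0.86, -0.18, -0.04], np.float64(-1.0))
([0.88, -0.1, -0.04], np.float64(-1.0))
([0.88, -0.02, -0.04], np.float64(-1.0))
([0.88, 0.05, -0.04], np.float64(-1.0))
([0.87, 0.13, -0.04], np.float64(-1.0))
([0.86, 0.21, -0.04], np.float64(-1.0))
([0.84, 0.28, -0.04], np.float64(-1.0))
```

{"name": "move_arm", "arguments": {"plan": [{"claw":0,"travel":[0.71,-0.52,0],"yaw":-1},{"claw":0,"travel":[0.75,-0.46,0],"yaw":-1},{"claw":0,"travel":[0.79,-0.39,0],"yaw":-1},{"claw":0,"travel":[0.82,-0.32,0],"yaw":-1},{"claw":0,"travel":[0.85,-0.25,0],"yaw":-1}], "grip_force": 20}}

```text
time_s: 2.0
ee_pos: [0.2782, -0.5101, 0.1861]
orientation: [0.93, 0.368, -0.0, 0.0]
wrist_force: [-0.2, -1.2, 0.1]
width: 0.0917
grip_force: 0.0
```

{"name": "move_arm", "arguments": {"plan": [{"claw":0,"travel":[0.86,-0.18,0],"yaw":-1},{"claw":0,"travel":[0.88,-0.1,0],"yaw":-1},{"claw":0,"travel":[0.88,-0.02,0],"yaw":-1},{"claw":0,"travel":[0.88,0.05,0],"yaw":-1},{"claw":0,"travel":[0.87,0.13,0],"yaw":-1}]}}

```text
time_s: 2.5
ee_pos: [0.3549, -0.4024, 0.1862]
orientation: [0.828, 0.56, -0.0, 0.0]
wrist_force: [-0.2, 0.7, 0.8]
width: 0.0919
grip_force: 0.0
```

{"name": "move_arm", "arguments": {"plan": [{"claw":0,"travel":[0.86,0.21,0],"yaw":-1},{"claw":0,"travel":[0.84,0.28,0],"yaw":-1},{"claw":0,"travel":[0,0,0],"yaw":0},{"claw":0,"travel":[0,0,0],"yaw":0}]}}

```text
time_s: 2.9
ee_pos: [0.3856, -0.3598, 0.1861]
orientation: [0.777, 0.63, -0.0, 0.0]
wrist_force: [0.0, -0.2, -0.1]
width: 0.0915
grip_force: 0.0
```

```bash
cat >> h.py <<'E'
H={"tin_large_c":.028,"tin_small_c":.025,"weight_a_c":.033,"weight_c_c":.0245}
def look(names,save=None,cam="wrist",off=0):
    C=cal(cam); im=read_camera(cam)
    if save: cv2.imwrite(save,im)
    for t in names:
        for d in regions_of(cam,t):
            if d["confidence"]<.2: continue
            m=d["region"].astype(np.uint8); ys,xs=np.nonzero(m)
            px=((xs.min()+xs.max())/2,(ys.min()+ys.max())/2)
            print(t,round(d["confidence"],2),px,len(xs),(xs.min(),xs.max(),ys.min(),ys.max()),ray(cam,px,H.get(t,.02)+off,C).round(4),"bgr",im[m>0].mean(0).round())
E
python3 - <<'E'
from h import *
look(["tin_small_c","weight_a_c","weight_c_c"],"pics/w1.png")
E
```

```text
tin_small_c 0.68 (np.float64(332.0), np.float64(175.0)) 3757 (np.int64(297), np.int64(367), np.int64(140), np.int64(210)) [ 0.3983 -0.3325  0.025 ] bgr [197. 200. 216.]
weight_a_c 0.98 (np.float64(294.5), np.float64(51.5)) 2782 (np.int64(267), np.int64(322), np.int64(21), np.int64(82)) [ 0.3894 -0.2319  0.033 ] bgr [215. 216. 211.]
weight_c_c 0.56 (np.float64(294.0), np.float64(51.5)) 2752 (np.int64(267), np.int64(321), np.int64(21), np.int64(82)) [ 0.3887 -0.2308  0.0245] bgr [216. 217. 213.]
```

View pics/w1.png

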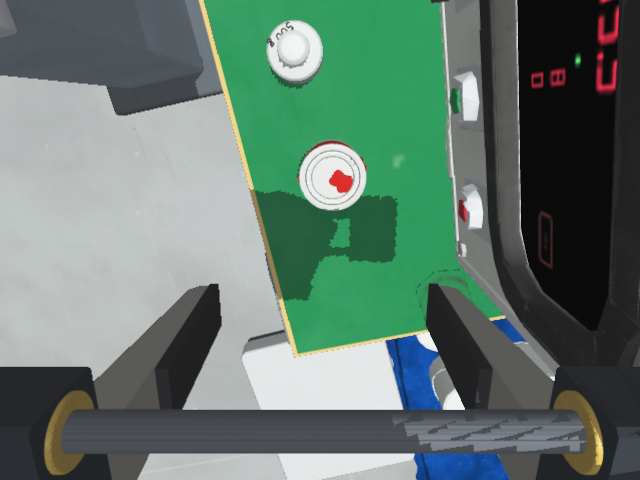

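The wrist view shows the red tin at (332,175), a 500 g silver weight at (295,51), and the cabinet knobs clear to the right at about (460,150).

{"name": "move_arm", "arguments": {"plan": [{"claw":0,"travel":[0.52,0.12,0.9],"yaw":0},{"claw":0,"travel":[0.52,0.12,1],"yaw":0},{"claw":0,"travel":[0,0,1],"yaw":0},{"claw":0,"travel":[0,0,1],"yaw":0},{"claw":0,"travel":[0,0,1],"yaw":0}]}}

```text
time_s: 3.6
ee_pos: [0.3984, -0.3318, 0.0379]
orientation: [0.778, 0.629, -0.0, 0.0]
wrist_force: [1.0, -0.2, -0.0]
width: 0.0917
grip_force: 0.0
```

{"name": "move_arm", "arguments": {"plan": [{"claw":0,"travel":[0,0,0.7],"yaw":0},{"claw":0.6,"travel":[0,0,0],"yaw":0},{"claw":1,"travel":[0,0,0],"yaw":0},{"claw":1,"travel":[0,0,0],"yaw":0},{"claw":1,"travel":[0,0,0],"yaw":0}], "grip_force": 25}}

```text
time_s: 4.1
ee_pos: [0.3996, -0.3319, 0.0193]
orientation: [0.777, 0.629, 0.0, 0.001]
wrist_force: [-0.1, 0.4, -1.1]
width: 0.0618
grip_force: 0.0
```

{"name": "move_arm", "arguments": {"plan": [{"claw":1,"travel":[0,0,0],"yaw":0},{"claw":1,"travel":[0,0,0],"yaw":0},{"claw":1,"travel":[0,0,0],"yaw":0}]}}

```text
time_s: 4.4
ee_pos: [0.3991, -0.3316, 0.0189]
orientation: [0.777, 0.629, -0.0, 0.001]
wrist_force: [-2.3, -0.4, 6.9]
width: 0.0513
grip_force: 25.0
```

{"name": "move_arm", "arguments": {"plan": [{"claw":1,"travel":[0,0,-0.5],"yaw":0},{"claw":1,"travel":[0,0,-1],"yaw":0},{"claw":1,"travel":[0,0,-1],"yaw":0},{"claw":1,"travel":[0,0,-1],"yaw":0},{"claw":1,"travel":[0,0,-1],"yaw":0}]}}

```text
time_s: 4.9
ee_pos: [0.3983, -0.3306, 0.1538]
orientation: [0.777, 0.629, -0.0, -0.0]
wrist_force: [0.7, 0.7, -1.9]
width: 0.0514
grip_force: 25.0
```

{"name": "move_arm", "arguments": {"plan": [{"claw":1,"travel":[0,0,-0.5],"yaw":0},{"claw":1,"travel":[0,0,0],"yaw":0}]}}

```text
time_s: 5.1
ee_pos: [0.3999, -0.3318, 0.17]
orientation: [0.777, 0.629, 0.0, 0.002]
wrist_force: [-0.5, -0.5, -2.6]
width: 0.0512
grip_force: 25.0
```

```bash
python3 - <<'E'
from h import *
C=cal("wrist"); cv2.imwrite("pics/w2.png",cv2.resize(read_camera("wrist"),None,fx=.7,fy=.7)); s=get_state(); print(s["ee_pos"],s["width"],s["wrist_force"],proj("wrist",s["ee_pos"]+[0,0,.03],C))
print(c2w(.038,-.06,.18)); plan(c2w(.038,-.06,.18))
E
```

```text
[ 0.39895726 -0.33118888  0.16835168] 0.05102932210281119 [ 0.24009465  0.50697652 -2.59399428] [322.29166805 304.78813955]
[0.6073131  0.29453118 0.18      ]
from [ 0.399 -0.331  0.168] yaw 78.0 n 22
([0.99, 0.11, -0.02], np.float64(0.0))
```

View pics/w2.png

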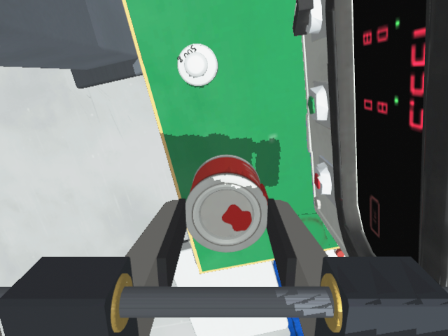

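The red tin is held upright and centred at (228,212).

{"name": "move_arm", "arguments": {"plan": [{"claw":1,"travel":[0.98,-0.21,-0.1],"yaw":0},{"claw":1,"travel":[0.98,-0.21,-0.1],"yaw":0},{"claw":1,"travel":[0.98,-0.21,-0.1],"yaw":0},{"claw":1,"travel":[0.98,-0.21,-0.1],"yaw":0},{"claw":1,"travel":[0.98,-0.21,0],"yaw":0}]}}

```text
time_s: 5.65
ee_pos: [0.3976, -0.1791, 0.1786]
orientation: [0.777, 0.629, -0.0, -0.001]
wrist_force: [0.1, -0.2, -2.7]
width: 0.0511
grip_force: 25.0
```

{"name": "move_arm", "arguments": {"plan": [{"claw":1,"travel":[0.98,-0.21,0],"yaw":0},{"claw":1,"travel":[0.98,-0.21,0],"yaw":0},{"claw":1,"travel":[0.98,-0.21,0],"yaw":0},{"claw":1,"travel":[0.98,-0.21,0],"yaw":0},{"claw":1,"travel":[0.98,-0.21,0],"yaw":0}]}}

```text
time_s: 6.15
ee_pos: [0.3971, -0.0291, 0.1785]
orientation: [0.777, 0.629, -0.001, -0.001]
wrist_force: [0.2, -0.2, -2.7]
width: 0.051
grip_force: 25.0
```

{"name": "move_arm", "arguments": {"plan": [{"claw":1,"travel":[0.98,-0.21,0],"yaw":0},{"claw":1,"travel":[0.98,-0.21,0],"yaw":0},{"claw":1,"travel":[0.92,0.45,0],"yaw":0},{"claw":1,"travel":[0.92,0.45,0],"yaw":0},{"claw":1,"travel":[0.92,0.45,0],"yaw":0}]}}

```text
time_s: 6.65
ee_pos: [0.4547, 0.103, 0.1784]
orientation: [0.777, 0.629, -0.001, -0.001]
wrist_force: [1.0, -0.4, -2.7]
width: 0.0511
grip_force: 25.0
```

{"name": "move_arm", "arguments": {"plan": [{"claw":1,"travel":[0.92,0.45,0],"yaw":0},{"claw":1,"travel":[0.92,0.45,0],"yaw":0},{"claw":1,"travel":[0,0,0],"yaw":0}]}}

```text
time_s: 6.95
ee_pos: [0.4937, 0.1543, 0.1783]
orientation: [0.776, 0.631, 0.0, -0.002]
wrist_force: [-0.3, -0.2, -2.5]
width: 0.0511
grip_force: 25.0
```

```bash
python3 - <<'E'
from h import *
C=cal("wrist"); cv2.imwrite("pics/w3.png",read_camera("wrist")); s=get_state(); print(s["ee_pos"],s["width"],s["wrist_force"])
for x in(-.0785,.0785):
  for y in (-.125,.125): print(proj("wrist",c2w(x,y,.085),C).round())
E
```

```text
[0.49232383 0.1522026  0.17800952] 0.0512188016420968 [-0.53374453  0.09476324 -2.32603722]
[537. 170.]
[176. 168.]
[ 578. -100.]
[ 150. -101.]
```

View pics/w3.png

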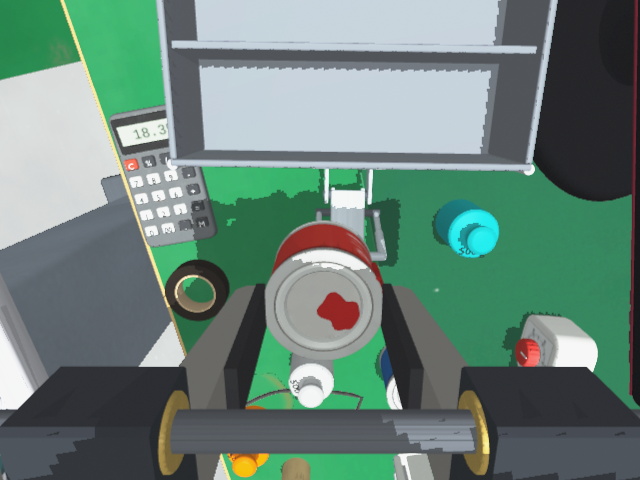

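The wrist view shows the case's front rim corners at (169,165) and (531,168), about 6 px left of prediction, so I'm shifting the case by (-4,+3) mm. The tin is still held. The loop and lever are at (350,215), and the tape, calculator and turquoise weight are all clear.

{"name": "move_arm", "arguments": {"plan": [{"claw":1,"travel":[0.91,0.43,0],"yaw":0},{"claw":1,"travel":[0.91,0.43,0],"yaw":0},{"claw":1,"travel":[0.91,0.43,0],"yaw":0},{"claw":1,"travel":[0.91,0.43,0],"yaw":0},{"claw":1,"travel":[0.91,0.43,0],"yaw":0}]}}

```text
time_s: 7.5
ee_pos: [0.5844, 0.2697, 0.1783]
orientation: [0.778, 0.629, -0.002, 0.0]
wrist_force: [-0.2, -0.6, -1.3]
width: 0.051
grip_force: 25.0
```

{"name": "move_arm", "arguments": {"plan": [{"claw":1,"travel":[0.91,0.43,0],"yaw":0},{"claw":1,"travel":[0,0,0],"yaw":0},{"claw":1,"travel":[0,0,0.6],"yaw":0},{"claw":1,"travel":[0,0,0],"yaw":0}]}}

```text
time_s: 7.9
ee_pos: [0.6007, 0.2919, 0.1584]
orientation: [0.777, 0.629, -0.004, -0.0]
wrist_force: [-0.1, -0.8, -2.5]
width: 0.0512
grip_force: 25.0
```

```bash
sed -i 's/^CASE=.*/CASE=np.array([0.5367,0.2728,1.3604])/' h.py; python3 - <<'E'
from h import *
s=get_state(); print(s["ee_pos"],s["width"],s["wrist_force"]); plan(c2w(.038,-.06,.034))
C=cal("wrist"); cv2.imwrite("pics/w4.png",cv2.resize(read_camera("wrist"),None,fx=.7,fy=.7))
E
```

```text
[0.60073458 0.29191158 0.15839341] 0.051213108151574836 [-0.13029223 -0.82303066 -2.51068098]
from [0.601 0.292 0.158] yaw 78.0 n 5
([0.04, 0.01, 0.83], np.float64(0.0))
```

View pics/w4.png

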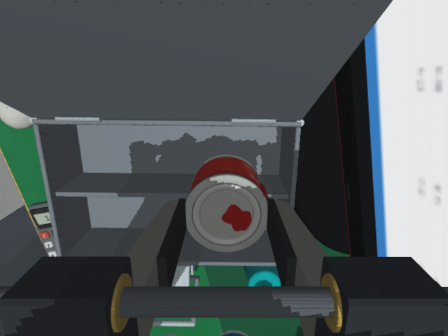

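```bash
python3 - <<'E'
from h import *
for y in(-.125,.125): print(proj("wrist",c2w(.0785,y,.085))*.7, proj("wrist",c2w(-.0785,y,.085))*.7)
E
```

```text
[298.22568522 118.71677042] [287.82447999 263.81548564]
[ 29.05439329 118.77551244] [ 57.92845431 263.35712273]
```

The tin is over the hinge bay, with the hinge rim at row 123 of the reduced view. Averaging both sightings gives the case at about (0.539,0.271).

{"name": "move_arm", "arguments": {"plan": [{"claw":1,"travel":[0.08,0.05,0.8],"yaw":0},{"claw":1,"travel":[0.06,0.05,0.9],"yaw":0},{"claw":1,"travel":[0,0,0.9],"yaw":0},{"claw":1,"travel":[0,0,0.9],"yaw":0},{"claw":1,"travel":[0,0,0.55],"yaw":0}]}}

```text
time_s: 8.45
ee_pos: [0.606, 0.2964, 0.0388]
orientation: [0.778, 0.629, -0.001, 0.0]
wrist_force: [-0.8, -0.6, -2.1]
width: 0.0514
grip_force: 25.0
```

{"name": "move_arm", "arguments": {"plan": [{"claw":1,"travel":[0,0,0],"yaw":0}]}}

```text
time_s: 8.55
ee_pos: [0.6053, 0.2964, 0.0383]
orientation: [0.777, 0.629, -0.002, -0.0]
wrist_force: [-1.0, -0.0, -2.1]
width: 0.0512
grip_force: 25.0
```

{"name": "move_arm", "arguments": {"plan": [{"claw":1,"travel":[0,0,0.13],"yaw":0},{"claw":0.25,"travel":[0,0,0],"yaw":0},{"claw":0.25,"travel":[0,0,0],"yaw":0},{"claw":0.25,"travel":[0,0,0],"yaw":0},{"claw":0.25,"travel":[0,0,0],"yaw":0}]}}

```text
time_s: 9.05
ee_pos: [0.6073, 0.2986, 0.0375]
orientation: [0.777, 0.629, 0.001, 0.0]
wrist_force: [0.1, 0.3, 1.0]
width: 0.0688
grip_force: 0.0
```

{"name": "move_arm", "arguments": {"plan": [{"claw":0.25,"travel":[0,0,-0.7],"yaw":0},{"claw":0.25,"travel":[0,0,-1],"yaw":0},{"claw":0.25,"travel":[0,0,-1],"yaw":0},{"claw":0.25,"travel":[0,0,-1],"yaw":0},{"claw":0,"travel":[-0.6,-0.4,-1],"yaw":0}]}}

```text
time_s: 9.55
ee_pos: [0.5919, 0.2849, 0.1791]
orientation: [0.777, 0.63, 0.001, -0.0]
wrist_force: [0.8, 0.1, 1.0]
width: 0.0748
grip_force: 0.0
```

```bash
sed -i 's/^CASE=.*/CASE=np.array([0.539,0.2712,1.3604])/' h.py; python3 - <<'E'
from h import *
look(["tin_small_c"],off=.013)
print(c2w(.038,-.06))
look(["tin_large_c","weight_a_c"],cam="scene")
plan((.54,-.04,.2))
E
```

```text
tin_small_c 0.83 (np.float64(338.5), np.float64(199.0)) 4074 (np.int64(302), np.int64(375), np.int64(164), np.int64(234)) [0.6063 0.2951 0.038 ] bgr [130. 133. 144.]
[0.6056131  0.29583118 0.        ]
tin_large_c 0.81 (np.float64(336.5), np.float64(261.5)) 796 (np.int64(324), np.int64(349), np.int64(245), np.int64(278)) [ 0.5485 -0.019   0.028 ] bgr [120.  97.  79.]
tin_large_c 0.32 (np.float64(206.0), np.float64(173.5)) 4396 (np.int64(162), np.int64(250), np.int64(130), np.int64(217)) [0.7797 0.5878 0.028 ] bgr [106.  98.  93.]
weight_a_c 0.91 (np.float64(395.0), np.float64(333.5)) 762 (np.int64(383), np.int64(407), np.int64(315), np.int64(352)) [ 0.3882 -0.2344  0.033 ] bgr [129. 129. 127.]
weight_a_c 0.63 (np.float64(227.5), np.float64(199.5)) 10503 (np.int64(163), np.int64(292), np.int64(131), np.int64(268)) [0.6623 0.3979 0.033 ] bgr [93. 86. 82.]
from [0.591 0.283 0.177] yaw 78.0 n 11
([-0.99, 0.05, -0.07], np.float64(0.0))
```

```bash
python3 - <<'E'
from h import *
plan((.545,.02,.19),np.radians(98))
E
```

```text
from [0.591 0.283 0.177] yaw 78.0 n 9
([-0.99, 0.04, -0.05], np.float64(-0.45))
([-0.99, -0.0, -0.05], np.float64(-0.45))
([-0.99, -0.04, -0.05], np.float64(-0.45))
([-0.99, -0.08, -0.05], np.float64(-0.45))
([-0.98, -0.12, -0.05], np.float64(-0.45))
([-0.98, -0.16, -0.05], np.float64(-0.45))
([-0.97, -0.19, -0.05], np.float64(-0.45))
([-0.96, -0.23, -0.05], np.float64(-0.45))
([-0.95, -0.27, -0.05], np.float64(-0.45))
```

{"name": "move_arm", "arguments": {"plan": [{"claw":0,"travel":[-0.99,0.04,-0.05],"yaw":-0.45},{"claw":0,"travel":[-0.99,0,-0.05],"yaw":-0.45},{"claw":0,"travel":[-0.99,-0.04,-0.05],"yaw":-0.45},{"claw":0,"travel":[-0.99,-0.08,-0.05],"yaw":-0.45},{"claw":0,"travel":[-0.98,-0.12,-0.05],"yaw":-0.45}]}}

```text
time_s: 10.3
ee_pos: [0.5651, 0.1357, 0.1834]
orientation: [0.711, 0.703, -0.001, -0.001]
wrist_force: [0.3, 0.4, 0.6]
width: 0.0918
grip_force: 0.0
```

{"name": "move_arm", "arguments": {"plan": [{"claw":0,"travel":[-0.98,-0.16,-0.05],"yaw":-0.45},{"claw":0,"travel":[-0.97,-0.19,-0.05],"yaw":-0.45},{"claw":0,"travel":[-0.96,-0.23,-0.05],"yaw":-0.45},{"claw":0,"travel":[-0.95,-0.27,-0.05],"yaw":-0.45},{"claw":0,"travel":[0,0,0],"yaw":0}]}}

```text
time_s: 10.8
ee_pos: [0.545, 0.0149, 0.1894]
orientation: [0.657, 0.754, -0.002, -0.001]
wrist_force: [-0.1, 0.7, -0.4]
width: 0.0921
grip_force: 0.0
```

```bash
python3 - <<'E'
from h import *
look(["tin_large_c"],"pics/w5.png")
plan((.5485,-.019,.022),np.radians(98))
im=cv2.imread("pics/w5.png"); cv2.imwrite("pics/w5.png",cv2.resize(im,None,fx=.7,fy=.7))
E
```

```text
tin_large_c 0.88 (np.float64(317.0), np.float64(248.5)) 4340 (np.int64(283), np.int64(351), np.int64(209), np.int64(288)) [ 0.5436 -0.0228  0.028 ] bgr [165. 157. 146.]
from [0.545 0.019 0.19 ] yaw 98.1 n 6
([-0.22, -0.01, 0.93], np.float64(0.0))
```

View pics/w5.png

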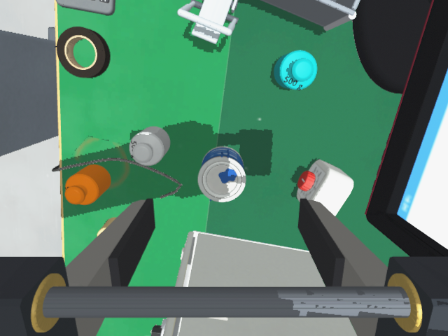

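The wrist view, at 0.7 scale, shows the blue tin at (222,180), the silver weight at (150,147), the timer at (328,188) and the cabinet's top corner at (192,235). I'll check those clearances.

```bash
python3 - <<'E'
from h import *
for n,px,z in(("cabtop",(192,235),.31),("timerL top",(297,183),.06),("timer bl",(303,195),0.03),("timer front",(350,205),.06),("silver",(150,147),.05),("tin top",(222,181),.056)): print(n,ray("wrist",np.array(px)/.7,z).round(3))
E
```

```text
cabtop [0.53  0.056 0.31 ]
timerL top [ 0.633 -0.006  0.06 ]
timer bl [ 0.654 -0.031  0.03 ]
timer front [ 0.703 -0.025  0.06 ]
silver [0.455 0.011 0.05 ]
tin top [ 0.545 -0.017  0.056]
```

```bash
python3 - <<'E'
from h import *
print(ray("wrist",np.array((192,235))/.7,0).round(3)); plan((.546,-.019,.022),np.radians(98))
E
```

```text
[ 0.514 -0.129  0.   ]
from [0.545 0.019 0.19 ] yaw 98.1 n 6
([-0.21, -0.03, 0.93], np.float64(0.0))
```

{"name": "move_arm", "arguments": {"plan": [{"claw":0.18,"travel":[-0.3,-0.02,0.8],"yaw":0},{"claw":0.18,"travel":[-0.4,-0.03,0.8],"yaw":0},{"claw":0.18,"travel":[-0.4,-0.03,0.8],"yaw":0},{"claw":0.18,"travel":[-0.17,0,0.8],"yaw":0},{"claw":0.18,"travel":[0,0,0.8],"yaw":0}]}}

```text
time_s: 11.4
ee_pos: [0.5488, -0.0173, 0.0694]
orientation: [0.654, 0.756, 0.0, -0.001]
wrist_force: [0.9, -0.2, -0.9]
width: 0.0752
grip_force: 0.0
```

{"name": "move_arm", "arguments": {"plan": [{"claw":0.18,"travel":[0,0,0.8],"yaw":0},{"claw":0.18,"travel":[0,0,0.8],"yaw":0},{"claw":1,"travel":[0,0,0],"yaw":0},{"claw":1,"travel":[0,0,0],"yaw":0},{"claw":1,"travel":[0,0,0],"yaw":0}]}}

```text
time_s: 11.9
ee_pos: [0.5493, -0.0172, 0.0239]
orientation: [0.654, 0.756, 0.0, 0.0]
wrist_force: [0.2, -0.0, -2.2]
width: 0.0561
grip_force: 25.0
```

{"name": "move_arm", "arguments": {"plan": [{"claw":1,"travel":[0,0,0],"yaw":0},{"claw":1,"travel":[0,0,0],"yaw":0}]}}

```text
time_s: 12.1
ee_pos: [0.5493, -0.0183, 0.0238]
orientation: [0.655, 0.756, 0.0, 0.001]
wrist_force: [-0.3, -0.4, -1.5]
width: 0.056
grip_force: 25.0
```

{"name": "move_arm", "arguments": {"plan": [{"claw":1,"travel":[0,0,-0.5],"yaw":0},{"claw":1,"travel":[0,0,-1],"yaw":0},{"claw":1,"travel":[0,0,-1],"yaw":0},{"claw":1,"travel":[0,0,-1],"yaw":0},{"claw":1,"travel":[0.3,0,-1],"yaw":0}]}}

```text
time_s: 12.6
ee_pos: [0.5476, -0.0105, 0.1604]
orientation: [0.655, 0.755, -0.0, 0.001]
wrist_force: [0.7, -0.8, -2.1]
width: 0.0561
grip_force: 25.0
```

{"name": "move_arm", "arguments": {"plan": [{"claw":1,"travel":[0.3,0,-0.7],"yaw":0},{"claw":1,"travel":[0,0,0],"yaw":0}]}}

```text
time_s: 12.8
ee_pos: [0.5482, 0.0014, 0.1833]
orientation: [0.654, 0.757, 0.002, 0.003]
wrist_force: [-1.1, -0.2, -2.4]
width: 0.056
grip_force: 25.0
```

```bash
python3 - <<'E'
from h import *
s=get_state(); print(s["width"],s["wrist_force"])
plan(c2w(.038,.05,.18))
E
```

```text
0.05604805239996635 [-1.13994972 -0.22074419 -2.41271797]
from [0.548 0.001 0.183] yaw 98.3 n 11
([0.97, -0.01, 0.01], np.float64(0.37))
([0.97, -0.04, 0.01], np.float64(0.37))
([0.97, -0.07, 0.01], np.float64(0.37))
([0.97, -0.11, 0.01], np.float64(0.37))
([0.96, -0.14, 0.01], np.float64(0.37))
([0.96, -0.17, 0.01], np.float64(0.37))
([0.95, -0.2, 0.01], np.float64(0.37))
([0.95, -0.23, 0.01], np.float64(0.37))
([0.94, -0.26, 0.01], np.float64(0.37))
([0.93, -0.29, 0.01], np.float64(0.37))
([0.92, -0.32, 0.01], np.float64(0.37))
```

{"name": "move_arm", "arguments": {"plan": [{"claw":1,"travel":[0.97,0,0],"yaw":0.37},{"claw":1,"travel":[0.97,-0.04,0],"yaw":0.37},{"claw":1,"travel":[0.97,-0.07,0],"yaw":0.37},{"claw":1,"travel":[0.97,-0.11,0],"yaw":0.37},{"claw":1,"travel":[0.96,-0.14,0],"yaw":0.37}]}}

```text
time_s: 13.3
ee_pos: [0.5231, 0.1439, 0.1782]
orientation: [0.714, 0.7, -0.001, -0.0]
wrist_force: [0.3, -0.1, -2.6]
width: 0.0558
grip_force: 25.0
```

{"name": "move_arm", "arguments": {"plan": [{"claw":1,"travel":[0.96,-0.17,0],"yaw":0.37},{"claw":1,"travel":[0.95,-0.2,0],"yaw":0.37},{"claw":1,"travel":[0.95,-0.23,0],"yaw":0.37},{"claw":1,"travel":[0.94,-0.26,0],"yaw":0.37},{"claw":1,"travel":[0.93,-0.29,0],"yaw":0.37}]}}

```text
time_s: 13.8
ee_pos: [0.5007, 0.2882, 0.1781]
orientation: [0.768, 0.64, -0.001, 0.0]
wrist_force: [0.8, 0.3, -2.7]
width: 0.0557
grip_force: 25.0
```

{"name": "move_arm", "arguments": {"plan": [{"claw":1,"travel":[0.92,-0.32,0],"yaw":0.37},{"claw":1,"travel":[0,0,0],"yaw":0},{"claw":1,"travel":[0,0,0],"yaw":0}]}}

```text
time_s: 14.1
ee_pos: [0.4961, 0.3167, 0.1781]
orientation: [0.777, 0.629, -0.001, 0.0]
wrist_force: [0.2, -0.3, -2.2]
width: 0.0556
grip_force: 25.0
```

```bash
python3 - <<'E'
from h import *
s=get_state(); print(s["width"],s["wrist_force"])
plan(c2w(.038,.05,.038)); im=read_camera("wrist"); cv2.imwrite("pics/w6.png",im)
# hinge rim and divider line position along column scan
for y in(-.1,0,.1): print(proj("wrist",c2w(.0785,y,.085)).round(),proj("wrist",c2w(0,y,.077)).round())
look(["tin_large_c","tin_small_c"])
E
```

```text
0.0555873650309174 [ 0.23570845 -0.27826309 -2.23136379]
from [0.496 0.317 0.178] yaw 78.0 n 5
([0.02, 0.01, 0.93], np.float64(0.0))
[542. 169.] [521. 270.]
[397. 169.] [391. 270.]
[253. 169.] [260. 270.]
tin_large_c 0.78 (np.float64(322.5), np.float64(298.0)) 15239 (np.int64(259), np.int64(386), np.int64(222), np.int64(374)) [0.478  0.2366 0.028 ] bgr [152. 143. 132.]
tin_small_c 0.8 (np.float64(463.0), np.float64(212.5)) 4554 (np.int64(421), np.int64(505), np.int64(178), np.int64(247)) [0.6129 0.2886 0.025 ] bgr [189. 191. 216.]
```

View pics/w6.png

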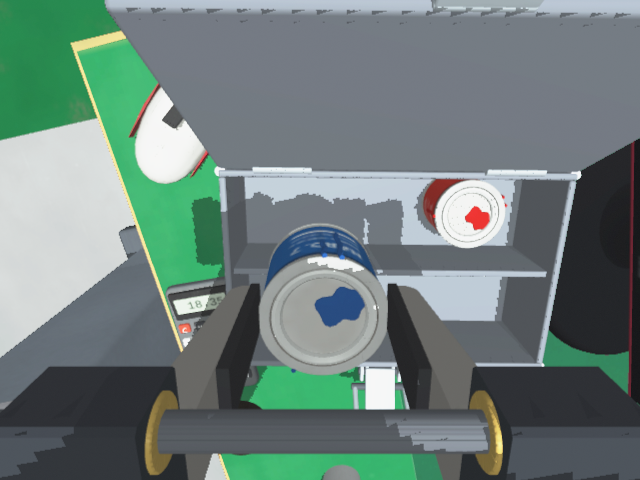

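The wrist view shows the red tin seated at (467,212) in the hinge bay. The blue tin is held, and the divider at row 270 matches prediction, so I can lower it.

{"name": "move_arm", "arguments": {"plan": [{"claw":1,"travel":[0.05,0.03,0.9],"yaw":0},{"claw":1,"travel":[0.04,0.02,0.9],"yaw":0},{"claw":1,"travel":[0,0,1],"yaw":0},{"claw":1,"travel":[0,0,1],"yaw":0},{"claw":1,"travel":[0,0,0.8],"yaw":0}]}}

```text
time_s: 14.8
ee_pos: [0.4989, 0.3175, 0.0393]
orientation: [0.778, 0.628, -0.001, 0.0]
wrist_force: [0.0, -0.5, -2.0]
width: 0.0562
grip_force: 25.0
```

{"name": "move_arm", "arguments": {"plan": [{"claw":1,"travel":[0,0,0.02],"yaw":0},{"claw":0.2,"travel":[0,0,0],"yaw":0},{"claw":0.2,"travel":[0,0,0],"yaw":0},{"claw":0.2,"travel":[0,0,0],"yaw":0},{"claw":0.2,"travel":[0,0,0],"yaw":0}]}}

```text
time_s: 15.3
ee_pos: [0.4996, 0.3197, 0.0418]
orientation: [0.778, 0.628, 0.001, 0.0]
wrist_force: [0.3, -0.3, -0.2]
width: 0.0736
grip_force: 0.0
```

{"name": "move_arm", "arguments": {"plan": [{"claw":0.2,"travel":[0,0,-0.7],"yaw":0},{"claw":0.2,"travel":[0,0,-1],"yaw":0},{"claw":0.2,"travel":[0,0,-1],"yaw":0},{"claw":0.2,"travel":[0,0,-1],"yaw":0},{"claw":0,"travel":[-0.6,0,-1],"yaw":0}]}}

```text
time_s: 15.8
ee_pos: [0.4947, 0.3039, 0.1836]
orientation: [0.777, 0.63, 0.001, -0.001]
wrist_force: [1.2, -0.1, 0.4]
width: 0.0797
grip_force: 0.0
```

```bash
python3 - <<'E'
from h import *
print(c2w(.038,.05))
look(["tin_large_c","tin_small_c"],off=.013)
plan((.45,-.01,.19))
E
```

```text
[0.49803879 0.31880441 0.        ]
tin_large_c 0.71 (np.float64(324.0), np.float64(203.0)) 4740 (np.int64(287), np.int64(361), np.int64(162), np.int64(244)) [0.4967 0.313  0.041 ] bgr [197. 187. 177.]
tin_large_c 0.63 (np.float64(382.5), np.float64(76.0)) 69358 (np.int64(126), np.int64(639), np.int64(0), np.int64(152)) [0.5606 0.4002 0.041 ] bgr [128. 120. 114.]
tin_large_c 0.51 (np.float64(383.0), np.float64(204.5)) 124544 (np.int64(127), np.int64(639), np.int64(0), np.int64(409)) [0.5443 0.3016 0.041 ] bgr [136. 128. 121.]
tin_large_c 0.27 (np.float64(239.5), np.float64(398.5)) 886 (np.int64(213), np.int64(266), np.int64(388), np.int64(409)) [0.3773 0.1422 0.041 ] bgr [41. 46. 47.]
tin_small_c 0.7 (np.float64(461.0), np.float64(195.5)) 4557 (np.int64(419), np.int64(503), np.int64(161), np.int64(230)) [0.6093 0.2949 0.038 ] bgr [186. 188. 214.]
tin_small_c 0.22 (np.float64(382.0), np.float64(76.5)) 69313 (np.int64(125), np.int64(639), np.int64(0), np.int64(153)) [0.5606 0.4001 0.038 ] bgr [128. 120. 114.]
from [0.496 0.302 0.184] yaw 77.8 n 11
([-0.95, 0.06, -0.02], np.float64(-0.0))
```

{"name": "move_arm", "arguments": {"plan": [{"claw":0,"travel":[-1,0.06,0],"yaw":0},{"claw":0,"travel":[-1,0.06,0],"yaw":0},{"claw":0,"travel":[-1,0.06,0],"yaw":0},{"claw":0,"travel":[-1,0.06,0],"yaw":0},{"claw":0,"travel":[-1,0.06,0],"yaw":0}]}}

```text
time_s: 16.45
ee_pos: [0.4714, 0.1521, 0.1805]
orientation: [0.778, 0.629, -0.001, -0.0]
wrist_force: [-0.0, -0.1, 0.2]
width: 0.0921
grip_force: 0.0
```

{"name": "move_arm", "arguments": {"plan": [{"claw":0,"travel":[-1,0.06,0],"yaw":0},{"claw":0,"travel":[-1,0.06,0],"yaw":0},{"claw":0,"travel":[-1,0.06,0],"yaw":0},{"claw":0,"travel":[-1,0.06,0],"yaw":0},{"claw":0,"travel":[-1,0.06,0],"yaw":0}]}}

```text
time_s: 16.95
ee_pos: [0.4487, 0.0036, 0.1807]
orientation: [0.778, 0.629, -0.0, -0.0]
wrist_force: [0.3, -1.0, 0.3]
width: 0.0921
grip_force: 0.0
```

{"name": "move_arm", "arguments": {"plan": [{"claw":0,"travel":[-0.8,0.06,0],"yaw":0},{"claw":0,"travel":[0,0,0],"yaw":0}]}}

```text
time_s: 17.15
ee_pos: [0.4453, -0.0223, 0.1805]
orientation: [0.779, 0.626, -0.001, -0.0]
wrist_force: [-0.5, 0.6, -0.4]
width: 0.0919
grip_force: 0.0
```

```bash
python3 - <<'E'
from h import *
look(["weight_a_c","weight_c_c"],off=.012)
plan((.45,0.0,.02))
E
```

```text
weight_a_c 0.88 (np.float64(315.5), np.float64(422.0)) 813 (np.int64(296), np.int64(335), np.int64(387), np.int64(457)) [ 0.3928 -0.2206  0.045 ] bgr [141. 142. 136.]
weight_c_c 0.88 (np.float64(304.0), np.float64(329.0)) 1241 (np.int64(288), np.int64(320), np.int64(307), np.int64(351)) [ 0.4035 -0.125   0.0365] bgr [144. 191. 200.]
from [ 0.446 -0.018  0.181] yaw 77.9 n 6
([0.1, 0.0, 0.9], np.float64(-0.0))
```

```bash
cat >> h.py <<'E'
def grey(P,cam="wrist",win=60,z=.045,save=None):
    C=cal(cam); im=read_camera(cam); u,v=proj(cam,P,C).astype(int)
    hsv=cv2.cvtColor(im,cv2.COLOR_BGR2HSV); m=((hsv[...,1]<60)&(hsv[...,2]>90)).astype(np.uint8)
    w=np.zeros_like(m); w[max(0,v-win):v+win,max(0,u-win):u+win]=1
    n,l,st,ce=cv2.connectedComponentsWithStats(m*w)
    for s,c in zip(st[1:],ce[1:]):
        if s[4]>300: print(s.tolist(),ray(cam,(s[0]+s[2]/2,s[1]+s[3]/2),z,C).round(4))
E
python3 - <<'E'
from h import *
print(proj("wrist",(.45,0,.045)))
grey((.45,0.,.045))
grey((.45,0.,.045),cam="scene",win=25,z=.033)
E
```

```text
[324.16831432 193.2964416 ]
[297, 160, 52, 57, 2299] [0.4499 0.004  0.045 ]
[295, 263, 20, 33, 487] [ 0.4474 -0.0011  0.033 ]
```

{"name": "move_arm", "arguments": {"plan": [{"claw":0.1,"travel":[0.35,0,0.9],"yaw":0},{"claw":0.2,"travel":[0.32,0,1],"yaw":0},{"claw":0.2,"travel":[0,0,1],"yaw":0},{"claw":0.2,"travel":[0,0,1],"yaw":0},{"claw":0.2,"travel":[0,0,1],"yaw":0}]}}

```text
time_s: 17.9
ee_pos: [0.4506, 0.0019, 0.0333]
orientation: [0.777, 0.629, 0.0, -0.0]
wrist_force: [0.4, -0.2, 0.3]
width: 0.0734
grip_force: 0.0
```

{"name": "move_arm", "arguments": {"plan": [{"claw":0.2,"travel":[0,0,0.8],"yaw":0},{"claw":1,"travel":[0,0,0],"yaw":0},{"claw":1,"travel":[0,0,0],"yaw":0},{"claw":1,"travel":[0,0,0],"yaw":0},{"claw":1,"travel":[0,0,0],"yaw":0}], "grip_force": 40}}

```text
time_s: 18.4
ee_pos: [0.4514, 0.0005, 0.0117]
orientation: [0.778, 0.628, 0.001, 0.001]
wrist_force: [-3.2, 1.2, 2.1]
width: 0.044
grip_force: 1.3
```

{"name": "move_arm", "arguments": {"plan": [{"claw":1,"travel":[0,0,0],"yaw":0},{"claw":1,"travel":[0,0,0],"yaw":0}]}}

```text
time_s: 18.6
ee_pos: [0.4507, 0.0004, 0.0115]
orientation: [0.778, 0.628, 0.0, 0.0]
wrist_force: [-3.1, 1.0, 7.5]
width: 0.0391
grip_force: 40.1
```

{"name": "move_arm", "arguments": {"plan": [{"claw":1,"travel":[0,0,-0.7],"yaw":0},{"claw":1,"travel":[0,0,-1],"yaw":0},{"claw":1,"travel":[0,0,-1],"yaw":0},{"claw":1,"travel":[0,0,-1],"yaw":0},{"claw":1,"travel":[0,0,-1],"yaw":0}]}}

```text
time_s: 19.1
ee_pos: [0.4497, 0.0001, 0.1525]
orientation: [0.778, 0.628, -0.0, -0.0]
wrist_force: [0.0, 0.2, -5.0]
width: 0.0396
grip_force: 39.9
```

{"name": "move_arm", "arguments": {"plan": [{"claw":1,"travel":[0,0,-1],"yaw":0},{"claw":1,"travel":[0,0,0],"yaw":0}]}}

```text
time_s: 19.3
ee_pos: [0.4529, 0.0002, 0.1847]
orientation: [0.778, 0.628, 0.002, 0.003]
wrist_force: [-0.1, 0.6, -5.0]
width: 0.0395
grip_force: 39.9
```

```bash
python3 - <<'E'
from h import *
s=get_state(); print(s["width"],s["wrist_force"])
plan(c2w(-.038,.08,.18))
E
```

```text
0.03948611770550199 [-0.0742803   0.63912862 -4.95162597]
from [0.453 0.    0.185] yaw 77.8 n 9
([0.91, -0.2, 0.02], np.float64(-0.0))
```

{"name": "move_arm", "arguments": {"plan": [{"claw":1,"travel":[0.91,-0.2,0],"yaw":0},{"claw":1,"travel":[0.91,-0.2,0],"yaw":0},{"claw":1,"travel":[0.91,-0.2,0],"yaw":0},{"claw":1,"travel":[0.91,-0.2,0],"yaw":0},{"claw":1,"travel":[0.91,-0.2,0],"yaw":0}]}}

```text
time_s: 19.8
ee_pos: [0.4485, 0.1405, 0.1796]
orientation: [0.778, 0.628, -0.001, -0.0]
wrist_force: [1.1, -0.5, -5.4]
width: 0.0393
grip_force: 39.9
```

{"name": "move_arm", "arguments": {"plan": [{"claw":1,"travel":[0.91,-0.2,0],"yaw":0},{"claw":1,"travel":[0.91,-0.2,0],"yaw":0},{"claw":1,"travel":[0.91,-0.2,0],"yaw":0},{"claw":1,"travel":[0.91,-0.2,0],"yaw":0},{"claw":1,"travel":[0,0,0],"yaw":0}]}}

```text
time_s: 20.3
ee_pos: [0.4474, 0.256, 0.1799]
orientation: [0.776, 0.631, 0.0, -0.002]
wrist_force: [-0.6, 0.4, -4.9]
width: 0.0389
grip_force: 39.9
```

```bash
python3 - <<'E'
from h import *
s=get_state(); print(s["width"],s["wrist_force"])
plan(c2w(-.038,.08,.027))
E
```

```text
0.03894294219803712 [-0.60041797  0.43063446 -4.85444854]
from [0.447 0.256 0.18 ] yaw 78.2 n 6
([-0.02, 0.04, 0.85], np.float64(0.01))
```

{"name": "move_arm", "arguments": {"plan": [{"claw":1,"travel":[-0.06,0.35,0.8],"yaw":0},{"claw":1,"travel":[-0.06,0.35,0.9],"yaw":0},{"claw":1,"travel":[0,0,1],"yaw":0},{"claw":1,"travel":[0,0,1],"yaw":0},{"claw":1,"travel":[0,0,1],"yaw":0}]}}

```text
time_s: 20.8
ee_pos: [0.468, 0.2424, 0.0376]
orientation: [0.778, 0.628, -0.001, -0.0]
wrist_force: [0.3, 0.1, -4.7]
width: 0.0392
grip_force: 39.9
```

{"name": "move_arm", "arguments": {"plan": [{"claw":1,"travel":[0,0,0.3],"yaw":0},{"claw":1,"travel":[0,0,0],"yaw":0}]}}

```text
time_s: 21.0
ee_pos: [0.4674, 0.2428, 0.0295]
orientation: [0.778, 0.628, -0.002, -0.001]
wrist_force: [-0.4, -0.3, -4.2]
width: 0.0392
grip_force: 39.9
```

{"name": "move_arm", "arguments": {"plan": [{"claw":1,"travel":[0,0,0.1],"yaw":0},{"claw":0.44,"travel":[0,0,0],"yaw":0},{"claw":0.44,"travel":[0,0,0],"yaw":0},{"claw":0.44,"travel":[0,0,0],"yaw":0},{"claw":0.44,"travel":[0,0,0],"yaw":0}]}}

```text
time_s: 21.5
ee_pos: [0.4698, 0.2444, 0.0294]
orientation: [0.778, 0.628, 0.001, 0.0]
wrist_force: [0.4, -0.3, -0.6]
width: 0.0516
grip_force: 0.0
```

{"name": "move_arm", "arguments": {"plan": [{"claw":0.44,"travel":[0,0,-0.5],"yaw":0},{"claw":0.44,"travel":[0,0,-1],"yaw":0},{"claw":0.44,"travel":[0,0,-1],"yaw":0},{"claw":0.44,"travel":[0,0,-1],"yaw":0},{"claw":0.2,"travel":[-0.5,0,-1],"yaw":0}]}}

```text
time_s: 22.0
ee_pos: [0.4658, 0.2313, 0.1661]
orientation: [0.777, 0.63, 0.001, -0.0]
wrist_force: [0.6, -0.2, -0.7]
width: 0.0574
grip_force: 0.0
```

{"name": "move_arm", "arguments": {"plan": [{"claw":0.2,"travel":[-1,0,-0.5],"yaw":0},{"claw":0.2,"travel":[-1,0,0],"yaw":0},{"claw":0.2,"travel":[0,0,0],"yaw":0}]}}

```text
time_s: 22.3
ee_pos: [0.4534, 0.167, 0.1797]
orientation: [0.779, 0.627, -0.0, 0.002]
wrist_force: [-0.2, 0.0, -0.4]
width: 0.0735
grip_force: 0.0
```

```bash
python3 - <<'E'
from h import *
P=c2w(-.038,.065,.06); print(P)
grey(P,z=.06); look(["weight_a_c"],off=.025)
plan((.4,-.155,.18))
cv2.imwrite("pics/w7.png",cv2.resize(read_camera("wrist"),None,fx=.7,fy=.7))
E
```

```text
[0.46749716 0.24761306 0.06      ]
[258, 51, 120, 5, 600] [0.4752 0.2854 0.06  ]
[258, 64, 120, 107, 12829] [0.4658 0.2435 0.06  ]
weight_a_c 0.33 (np.float64(407.5), np.float64(231.0)) 3496 (np.int64(368), np.int64(447), np.int64(195), np.int64(267)) [0.5166 0.1459 0.058 ] bgr [175. 171. 159.]
from [0.454 0.171 0.179] yaw 77.9 n 12
([-0.92, 0.04, -0.0], np.float64(-0.0))
```

View pics/w7.png

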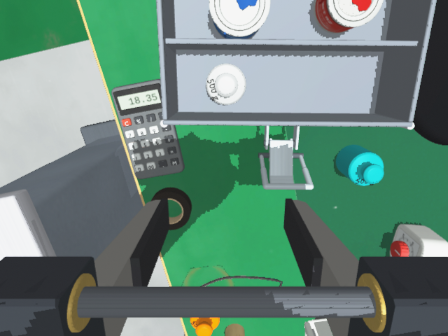

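The silver weight stands in the latch bay at (226,85), and both tins are in the hinge bay. The latch at (285,165) is centred on the case.

{"name": "move_arm", "arguments": {"plan": [{"claw":0,"travel":[-0.96,0.05,0],"yaw":0},{"claw":0,"travel":[-0.96,0.05,0],"yaw":0},{"claw":0,"travel":[-0.96,0.05,0],"yaw":0},{"claw":0,"travel":[-0.96,0.05,0],"yaw":0},{"claw":0,"travel":[-0.96,0.05,0],"yaw":0}]}}

```text
time_s: 23.0
ee_pos: [0.4304, 0.0288, 0.1785]
orientation: [0.777, 0.63, 0.0, -0.0]
wrist_force: [0.1, 0.5, -0.8]
width: 0.0923
grip_force: 0.0
```

{"name": "move_arm", "arguments": {"plan": [{"claw":0,"travel":[-0.96,0.05,0],"yaw":0},{"claw":0,"travel":[-0.96,0.05,0],"yaw":0},{"claw":0,"travel":[-0.96,0.05,0],"yaw":0},{"claw":0,"travel":[-0.96,0.05,0],"yaw":0},{"claw":0,"travel":[-0.96,0.05,0],"yaw":0}]}}

```text
time_s: 23.5
ee_pos: [0.408, -0.1139, 0.1785]
orientation: [0.777, 0.629, 0.0, -0.0]
wrist_force: [-0.5, -0.0, -0.1]
width: 0.0922
grip_force: 0.0
```

{"name": "move_arm", "arguments": {"plan": [{"claw":0,"travel":[-0.96,0.05,0],"yaw":0},{"claw":0,"travel":[-0.96,0.05,0],"yaw":0},{"claw":0,"travel":[0,0,0],"yaw":0},{"claw":0,"travel":[0,0,0],"yaw":0}]}}

```text
time_s: 23.9
ee_pos: [0.3989, -0.17, 0.1783]
orientation: [0.778, 0.629, 0.0, -0.0]
wrist_force: [-1.4, -1.0, 0.1]
width: 0.092
grip_force: 0.0
```

```bash
python3 - <<'E'
from h import *
look(["weight_c_c","weight_a_c"],off=.01)
plan((.401,-.135,.008))
E
```

```text
weight_c_c 0.57 (np.float64(318.5), np.float64(168.5)) 1224 (np.int64(300), np.int64(337), np.int64(148), np.int64(189)) [ 0.4023 -0.1324  0.0345] bgr [163. 216. 224.]
weight_a_c 0.97 (np.float64(329.0), np.float64(280.0)) 2362 (np.int64(305), np.int64(353), np.int64(250), np.int64(310)) [ 0.3911 -0.2263  0.043 ] bgr [163. 165. 160.]
from [ 0.399 -0.169  0.178] yaw 78.0 n 6
([0.19, -0.03, 0.95], np.float64(0.0))
```

{"name": "move_arm", "arguments": {"plan": [{"claw":0.3,"travel":[0.6,-0.08,0.8],"yaw":0},{"claw":0.3,"travel":[0.6,-0.07,0.9],"yaw":0},{"claw":0.3,"travel":[0,0,1],"yaw":0},{"claw":0.3,"travel":[0,0,1],"yaw":0},{"claw":0.3,"travel":[0,0,1],"yaw":0}]}}

```text
time_s: 24.55
ee_pos: [0.402, -0.1335, 0.0366]
orientation: [0.777, 0.629, 0.0, 0.0]
wrist_force: [-0.2, -1.2, 0.1]
width: 0.0644
grip_force: 0.0
```

{"name": "move_arm", "arguments": {"plan": [{"claw":0.3,"travel":[0,0,1],"yaw":0},{"claw":1,"travel":[0,0,0],"yaw":0},{"claw":1,"travel":[0,0,0],"yaw":0},{"claw":1,"travel":[0,0,0],"yaw":0},{"claw":1,"travel":[0,0,0],"yaw":0}], "grip_force": 30}}

```text
time_s: 25.05
ee_pos: [0.4027, -0.1352, 0.0089]
orientation: [0.778, 0.629, 0.001, 0.001]
wrist_force: [1.1, -1.2, -0.1]
width: 0.0341
grip_force: 0.0
```

{"name": "move_arm", "arguments": {"plan": [{"claw":1,"travel":[0,0,0],"yaw":0},{"claw":1,"travel":[0,0,0],"yaw":0}]}}

```text
time_s: 25.25
ee_pos: [0.4017, -0.1352, 0.0082]
orientation: [0.778, 0.628, 0.0, 0.001]
wrist_force: [-0.6, -1.0, 4.1]
width: 0.0221
grip_force: 27.3
```

{"name": "move_arm", "arguments": {"plan": [{"claw":1,"travel":[0,0,-0.7],"yaw":0},{"claw":1,"travel":[0,0,-1],"yaw":0},{"claw":1,"travel":[0,0,-1],"yaw":0},{"claw":1,"travel":[0,0,-1],"yaw":0},{"claw":1,"travel":[0,0,-1],"yaw":0}]}}

```text
time_s: 25.75
ee_pos: [0.4009, -0.1347, 0.1496]
orientation: [0.778, 0.628, -0.0, -0.0]
wrist_force: [0.9, -0.5, -1.8]
width: 0.0224
grip_force: 26.0
```

{"name": "move_arm", "arguments": {"plan": [{"claw":1,"travel":[0.5,-0.1,-1],"yaw":0},{"claw":1,"travel":[0,0,0],"yaw":0}]}}

```text
time_s: 25.95
ee_pos: [0.4041, -0.1189, 0.1818]
orientation: [0.777, 0.629, 0.001, 0.003]
wrist_force: [0.0, 0.0, -2.1]
width: 0.0222
grip_force: 26.0
```

```bash
python3 - <<'E'
from h import *
s=get_state(); print(s["width"],s["wrist_force"])
plan(c2w(-.038,.0,.18))
E
```

```text
0.0221618192832536 [ 0.04388155  0.03839494 -2.14921762]
from [ 0.404 -0.119  0.182] yaw 78.0 n 13
([0.95, 0.13, 0.0], np.float64(0.0))
```

```bash
python3 - <<'E'
from h import *
im=read_camera("wrist"); hsv=cv2.cvtColor(im,cv2.COLOR_BGR2HSV)
p=get_state()["ee_pos"]
for z in(0,.02,.04): print(proj("wrist",p+[0,0,z]).round())
look(["weight_c_c"])
cv2.imwrite("pics/w8.png",im[180:420,180:460])
E
```

```text
[324. 281.]
[325. 298.]
[325. 318.]
weight_c_c 0.59 (np.float64(323.5), np.float64(288.0)) 4112 (np.int64(292), np.int64(355), np.int64(246), np.int64(330)) [ 0.3872 -0.1917  0.0245] bgr [102. 142. 157.]
```

View pics/w8.png

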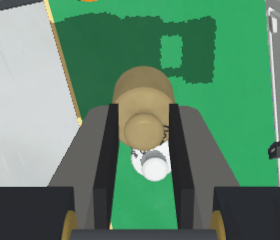

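The brass weight is held upright, roughly 8 mm forward of the pad centre (crop (145,100)). That's fine for the wide bay.

{"name": "move_arm", "arguments": {"plan": [{"claw":1,"travel":[0.93,0.13,0],"yaw":0},{"claw":1,"travel":[0.93,0.13,0],"yaw":0},{"claw":1,"travel":[0.93,0.13,0],"yaw":0},{"claw":1,"travel":[0.93,0.13,0],"yaw":0},{"claw":1,"travel":[0.93,0.13,0],"yaw":0}]}}

```text
time_s: 26.6
ee_pos: [0.4491, 0.0132, 0.1766]
orientation: [0.778, 0.628, -0.001, -0.001]
wrist_force: [1.0, -0.0, -2.0]
width: 0.0216
grip_force: 25.9
```

{"name": "move_arm", "arguments": {"plan": [{"claw":1,"travel":[0.93,0.13,0],"yaw":0},{"claw":1,"travel":[0.93,0.13,0],"yaw":0},{"claw":1,"travel":[0.93,0.13,0],"yaw":0},{"claw":1,"travel":[0.93,0.13,0],"yaw":0},{"claw":1,"travel":[0.93,0.13,0],"yaw":0}]}}

```text
time_s: 27.1
ee_pos: [0.4977, 0.1452, 0.1761]
orientation: [0.778, 0.628, -0.002, -0.001]
wrist_force: [0.2, 0.4, -0.8]
width: 0.0217
grip_force: 25.9
```

{"name": "move_arm", "arguments": {"plan": [{"claw":1,"travel":[0.93,0.13,0],"yaw":0},{"claw":1,"travel":[0.93,0.13,0],"yaw":0},{"claw":1,"travel":[0.93,0.13,0],"yaw":0},{"claw":1,"travel":[0,0,0],"yaw":0}]}}

```text
time_s: 27.5
ee_pos: [0.5267, 0.228, 0.1761]
orientation: [0.776, 0.63, -0.001, -0.002]
wrist_force: [0.1, -0.8, -2.3]
width: 0.0214
grip_force: 26.1
```

```bash
python3 - <<'E'
from h import *
s=get_state(); print(s["width"],s["wrist_force"])
plan(c2w(-.044,.0,.025))
E
```

```text
0.021372124210123383 [ 0.10327421 -0.84588492 -2.334417  ]
from [0.527 0.228 0.176] yaw 78.1 n 6
([0.0, 0.02, 0.84], np.float64(0.01))
```

{"name": "move_arm", "arguments": {"plan": [{"claw":1,"travel":[0,0.05,0.9],"yaw":0},{"claw":1,"travel":[0,0.05,1],"yaw":0},{"claw":1,"travel":[0,0,1],"yaw":0},{"claw":1,"travel":[0,0,1],"yaw":0},{"claw":1,"travel":[0,0,0.9],"yaw":0}]}}

```text
time_s: 28.0
ee_pos: [0.5288, 0.2217, 0.0309]
orientation: [0.778, 0.628, -0.002, -0.0]
wrist_force: [0.6, 0.4, -1.6]
width: 0.0212
grip_force: 26.1
```

{"name": "move_arm", "arguments": {"plan": [{"claw":1,"travel":[0,0,0.25],"yaw":0},{"claw":1,"travel":[0,0,0],"yaw":0}]}}

```text
time_s: 28.2
ee_pos: [0.529, 0.2228, 0.0251]
orientation: [0.778, 0.628, -0.002, -0.001]
wrist_force: [1.0, 0.2, -0.7]
width: 0.0208
grip_force: 26.1
```

{"name": "move_arm", "arguments": {"plan": [{"claw":0.52,"travel":[0,0,0],"yaw":0},{"claw":0.52,"travel":[0,0,0],"yaw":0},{"claw":0.52,"travel":[0,0,0],"yaw":0},{"claw":0.52,"travel":[0,0,0],"yaw":0}]}}

```text
time_s: 28.6
ee_pos: [0.5311, 0.2239, 0.0279]
orientation: [0.778, 0.628, 0.001, 0.0]
wrist_force: [-0.1, -1.1, -0.3]
width: 0.0438
grip_force: 0.0
```

{"name": "move_arm", "arguments": {"plan": [{"claw":0.52,"travel":[0,0,-0.5],"yaw":0},{"claw":0.52,"travel":[0,0,-1],"yaw":0},{"claw":0.52,"travel":[0,0,-1],"yaw":0},{"claw":0.52,"travel":[0,0,-1],"yaw":0},{"claw":0.3,"travel":[-0.5,0,-1],"yaw":0}]}}

```text
time_s: 29.1
ee_pos: [0.5271, 0.2113, 0.1647]
orientation: [0.777, 0.63, 0.001, -0.0]
wrist_force: [-0.2, -0.1, 0.3]
width: 0.0498
grip_force: 0.0
```

{"name": "move_arm", "arguments": {"plan": [{"claw":0.2,"travel":[-1,0,-0.6],"yaw":0},{"claw":0.2,"travel":[0,0,0],"yaw":0}]}}

```text
time_s: 29.3
ee_pos: [0.5226, 0.1769, 0.1835]
orientation: [0.779, 0.627, 0.002, 0.002]
wrist_force: [0.3, 0.5, -0.2]
width: 0.0662
grip_force: 0.0
```

```bash
python3 - <<'E'
from h import *
print(c2w(-.038,0)); look(["weight_c_c"],off=.02)
plan((.388,-.235,.18))
E
```

```text
[0.53106379 0.23403797 0.        ]
weight_c_c 0.83 (np.float64(319.5), np.float64(152.5)) 1303 (np.int64(300), np.int64(339), np.int64(132), np.int64(173)) [0.5306 0.2269 0.0445] bgr [177. 225. 233.]
from [0.521 0.179 0.181] yaw 77.8 n 15
([-0.96, -0.09, 0.0], np.float64(-0.0))
```

{"name": "move_arm", "arguments": {"plan": [{"claw":0,"travel":[-0.93,-0.29,0],"yaw":0},{"claw":0,"travel":[-0.93,-0.29,0],"yaw":0},{"claw":0,"travel":[-0.93,-0.29,0],"yaw":0},{"claw":0,"travel":[-0.93,-0.29,0],"yaw":0},{"claw":0,"travel":[-0.93,-0.29,0],"yaw":0}]}}

```text
time_s: 29.9
ee_pos: [0.4481, 0.0529, 0.1794]
orientation: [0.777, 0.629, -0.0, -0.001]
wrist_force: [0.3, 0.5, 0.2]
width: 0.0917
grip_force: 0.0
```

{"name": "move_arm", "arguments": {"plan": [{"claw":0,"travel":[-0.93,-0.29,0],"yaw":0},{"claw":0,"travel":[-0.93,-0.29,0],"yaw":0},{"claw":0,"travel":[-0.96,0.09,0],"yaw":0},{"claw":0,"travel":[-0.96,0.09,0],"yaw":0},{"claw":0,"travel":[-0.96,0.09,0],"yaw":0}]}}

```text
time_s: 30.4
ee_pos: [0.41, -0.0844, 0.1798]
orientation: [0.777, 0.629, 0.0, -0.0]
wrist_force: [-0.7, -0.3, -0.6]
width: 0.092
grip_force: 0.0
```

{"name": "move_arm", "arguments": {"plan": [{"claw":0,"travel":[-0.96,0.09,0],"yaw":0},{"claw":0,"travel":[-0.96,0.09,0],"yaw":0},{"claw":0,"travel":[-0.96,0.09,0],"yaw":0},{"claw":0,"travel":[-0.96,0.09,0],"yaw":0},{"claw":0,"travel":[-0.96,0.09,0],"yaw":0}]}}

```text
time_s: 30.9
ee_pos: [0.3933, -0.2281, 0.1796]
orientation: [0.777, 0.629, 0.0, -0.001]
wrist_force: [-0.6, -0.1, 0.1]
width: 0.0919
grip_force: 0.0
```

{"name": "move_arm", "arguments": {"plan": [{"claw":0,"travel":[-0.96,0.09,0],"yaw":0},{"claw":0,"travel":[0,0,0],"yaw":0},{"claw":0,"travel":[0,0,0],"yaw":0}]}}

```text
time_s: 31.2
ee_pos: [0.3899, -0.2559, 0.1794]
orientation: [0.778, 0.629, 0.0, -0.001]
wrist_force: [0.2, 0.2, -0.4]
width: 0.0922
grip_force: 0.0
```

```bash
python3 - <<'E'
from h import *
look(["weight_a_c"],off=.015)
plan((.389,-.23,.01))
E
```

```text
weight_a_c 0.8 (np.float64(318.5), np.float64(186.0)) 2416 (np.int64(292), np.int64(345), np.int64(157), np.int64(215)) [ 0.3908 -0.2301  0.048 ] bgr [207. 209. 203.]
from [ 0.39  -0.255  0.18 ] yaw 78.0 n 6
([0.13, -0.03, 0.94], np.float64(0.0))
```

{"name": "move_arm", "arguments": {"plan": [{"claw":0.2,"travel":[0.4,-0.08,0.8],"yaw":0},{"claw":0.2,"travel":[0.4,-0.07,0.9],"yaw":0},{"claw":0.2,"travel":[0,0,1],"yaw":0},{"claw":0.2,"travel":[0,0,1],"yaw":0},{"claw":0.2,"travel":[0,0,1],"yaw":0}]}}

```text
time_s: 31.8
ee_pos: [0.3909, -0.231, 0.0382]
orientation: [0.777, 0.629, 0.0, 0.0]
wrist_force: [0.9, -0.5, -0.4]
width: 0.0735
grip_force: 0.0
```

{"name": "move_arm", "arguments": {"plan": [{"claw":0.2,"travel":[0,0,0.95],"yaw":0},{"claw":1,"travel":[0,0,0],"yaw":0},{"claw":1,"travel":[0,0,0],"yaw":0},{"claw":1,"travel":[0,0,0],"yaw":0},{"claw":1,"travel":[0,0,0],"yaw":0}], "grip_force": 40}}

```text
time_s: 32.3
ee_pos: [0.3914, -0.2329, 0.0119]
orientation: [0.778, 0.629, 0.0, 0.001]
wrist_force: [-0.6, 0.3, -0.5]
width: 0.0437
grip_force: 0.0
```

{"name": "move_arm", "arguments": {"plan": [{"claw":1,"travel":[0,0,0],"yaw":0},{"claw":1,"travel":[0,0,0],"yaw":0}]}}

```text
time_s: 32.5
ee_pos: [0.3907, -0.2329, 0.0117]
orientation: [0.778, 0.628, -0.0, 0.001]
wrist_force: [-2.3, 0.9, 7.1]
width: 0.0392
grip_force: 40.0
```

{"name": "move_arm", "arguments": {"plan": [{"claw":1,"travel":[0,0,-0.7],"yaw":0},{"claw":1,"travel":[0,0,-1],"yaw":0},{"claw":1,"travel":[0,0,-1],"yaw":0},{"claw":1,"travel":[0,0,-1],"yaw":0},{"claw":1,"travel":[0,0,-1],"yaw":0}]}}

```text
time_s: 33.0
ee_pos: [0.3896, -0.2322, 0.1527]
orientation: [0.778, 0.628, -0.0, -0.0]
wrist_force: [-0.5, -1.1, -4.3]
width: 0.0392
grip_force: 40.0
```

{"name": "move_arm", "arguments": {"plan": [{"claw":1,"travel":[0.5,-0.1,-1],"yaw":0},{"claw":1,"travel":[0,0,0],"yaw":0}]}}

```text
time_s: 33.2
ee_pos: [0.3927, -0.2167, 0.185]
orientation: [0.777, 0.629, 0.001, 0.003]
wrist_force: [1.1, -0.3, -3.8]
width: 0.0389
grip_force: 40.0
```

```bash
python3 - <<'E'
from h import *
s=get_state(); print(s["width"],s["wrist_force"],s["ee_pos"])
plan((.42,.0,.18))
E
```

```text
0.038926984205989903 [ 1.11099502 -0.33140283 -3.82268727] [ 0.39267155 -0.21673874  0.18495465]
from [ 0.393 -0.217  0.185] yaw 78.0 n 8
([0.91, -0.08, 0.02], np.float64(0.0))
```

{"name": "move_arm", "arguments": {"plan": [{"claw":1,"travel":[0.91,-0.08,0],"yaw":0},{"claw":1,"travel":[0.91,-0.08,0],"yaw":0},{"claw":1,"travel":[0.91,-0.08,0],"yaw":0},{"claw":1,"travel":[0.91,-0.08,0],"yaw":0},{"claw":1,"travel":[0.91,-0.08,0],"yaw":0}]}}

```text
time_s: 33.7
ee_pos: [0.4064, -0.0805, 0.1803]
orientation: [0.778, 0.628, -0.001, -0.0]
wrist_force: [0.5, -0.5, -3.5]
width: 0.039
grip_force: 40.0
```

{"name": "move_arm", "arguments": {"plan": [{"claw":1,"travel":[0.91,-0.08,0],"yaw":0},{"claw":1,"travel":[0.91,-0.08,0],"yaw":0},{"claw":1,"travel":[0.91,-0.08,0],"yaw":0},{"claw":1,"travel":[0.93,0.46,0],"yaw":0},{"claw":1,"travel":[0.93,0.46,0],"yaw":0}]}}

```text
time_s: 34.2
ee_pos: [0.4558, 0.0492, 0.1803]
orientation: [0.778, 0.628, -0.001, 0.0]
wrist_force: [0.0, -0.0, -3.5]
width: 0.0391
grip_force: 40.0
```

{"name": "move_arm", "arguments": {"plan": [{"claw":1,"travel":[0.93,0.46,0],"yaw":0},{"claw":1,"travel":[0.93,0.46,0],"yaw":0},{"claw":1,"travel":[0.93,0.46,0],"yaw":0},{"claw":1,"travel":[0.93,0.46,0],"yaw":0},{"claw":1,"travel":[0.93,0.46,0],"yaw":0}]}}

```text
time_s: 34.7
ee_pos: [0.5531, 0.171, 0.1794]
orientation: [0.778, 0.628, -0.001, -0.0]
wrist_force: [-0.1, 0.3, -4.2]
width: 0.0393
grip_force: 40.0
```

{"name": "move_arm", "arguments": {"plan": [{"claw":1,"travel":[0.93,0.46,0],"yaw":0},{"claw":1,"travel":[0.93,0.46,0],"yaw":0},{"claw":1,"travel":[0,0,0],"yaw":0},{"claw":1,"travel":[0,0,0],"yaw":0}]}}

```text
time_s: 35.1
ee_pos: [0.5908, 0.2195, 0.1793]
orientation: [0.778, 0.629, -0.002, -0.001]
wrist_force: [-0.4, 0.1, -3.9]
width: 0.0391
grip_force: 40.0
```

```bash
python3 - <<'E'
from h import *
s=get_state(); print(s["width"],s["wrist_force"],s["ee_pos"])
plan(c2w(-.038,-.068,.027))
E
```

```text
0.039110370570299716 [-0.35150115  0.05081064 -3.94685945] [0.59080167 0.21953216 0.17925631]
from [0.591 0.22  0.179] yaw 77.9 n 6
([0.01, 0.04, 0.85], np.float64(-0.0))
```

{"name": "move_arm", "arguments": {"plan": [{"claw":1,"travel":[0.03,0.12,0.9],"yaw":0},{"claw":1,"travel":[0.03,0.12,1],"yaw":0},{"claw":1,"travel":[0,0,1],"yaw":0},{"claw":1,"travel":[0,0,1],"yaw":0},{"claw":1,"travel":[0,0,0.9],"yaw":0}]}}

```text
time_s: 35.6
ee_pos: [0.5982, 0.2175, 0.0352]
orientation: [0.778, 0.628, -0.001, 0.0]
wrist_force: [0.7, -0.6, -3.3]
width: 0.039
grip_force: 40.0
```

{"name": "move_arm", "arguments": {"plan": [{"claw":1,"travel":[0,0,0.27],"yaw":0},{"claw":1,"travel":[0,0,0],"yaw":0},{"claw":0.44,"travel":[0,0,0],"yaw":0},{"claw":0.44,"travel":[0,0,0],"yaw":0},{"claw":0.44,"travel":[0,0,0],"yaw":0}]}}

```text
time_s: 36.1
ee_pos: [0.6006, 0.2207, 0.0315]
orientation: [0.778, 0.628, 0.002, 0.001]
wrist_force: [0.6, -0.4, 0.7]
width: 0.0514
grip_force: 0.0
```

{"name": "move_arm", "arguments": {"plan": [{"claw":0.44,"travel":[0,0,0],"yaw":0}]}}

```text
time_s: 36.2
ee_pos: [0.6001, 0.2204, 0.0308]
orientation: [0.778, 0.628, 0.001, 0.0]
wrist_force: [-0.1, 0.1, 0.7]
width: 0.0517
grip_force: 0.0
```

{"name": "move_arm", "arguments": {"plan": [{"claw":0.44,"travel":[0,0,-0.5],"yaw":0},{"claw":0.44,"travel":[0,0,-1],"yaw":0},{"claw":0.44,"travel":[0,0,-1],"yaw":0},{"claw":0.44,"travel":[0,0,-1],"yaw":0},{"claw":0.44,"travel":[-0.5,0,-1],"yaw":0}]}}

```text
time_s: 36.7
ee_pos: [0.5958, 0.2079, 0.1672]
orientation: [0.777, 0.63, 0.001, -0.0]
wrist_force: [0.4, 0.3, -0.5]
width: 0.0517
grip_force: 0.0
```

{"name": "move_arm", "arguments": {"plan": [{"claw":0.6,"travel":[-1,-1,-0.7],"yaw":0},{"claw":0.8,"travel":[-1,-1,-0.5],"yaw":0},{"claw":1,"travel":[0,0,0],"yaw":0},{"claw":1,"travel":[0,0,0],"yaw":0}]}}

```text
time_s: 37.1
ee_pos: [0.5254, 0.1589, 0.2022]
orientation: [0.778, 0.628, 0.001, 0.001]
wrist_force: [1.1, 0.6, 0.4]
width: 0.0216
grip_force: 0.0
```

```bash
python3 - <<'E'
from h import *
cv2.imwrite("pics/w9.png",read_camera("wrist"))
s=get_state(); print(s["ee_pos"])
for x in(-.0785,.0785):
  for y in (-.125,.125): print(proj("wrist",c2w(x,y,.085)).round())
look(["weight_a_c","weight_c_c"],off=.025)
for y in(-.068,0,.065): print(c2w(-.038,y))
E
```

```text
[0.52568226 0.15944052 0.20147384]
[476. 178.]
[144. 179.]
[502. -65.]
[113. -64.]
weight_a_c 0.57 (np.float64(396.0), np.float64(121.5)) 2503 (np.int64(367), np.int64(425), np.int64(95), np.int64(148)) [0.5968 0.2201 0.058 ] bgr [200. 200. 196.]
weight_c_c 0.89 (np.float64(312.5), np.float64(130.5)) 1212 (np.int64(294), np.int64(331), np.int64(111), np.int64(150)) [0.5309 0.2268 0.0495] bgr [155. 209. 222.]
weight_c_c 0.51 (np.float64(233.5), np.float64(124.0)) 2645 (np.int64(203), np.int64(264), np.int64(97), np.int64(151)) [0.4697 0.2452 0.0495] bgr [204. 204. 200.]
weight_c_c 0.46 (np.float64(306.5), np.float64(249.5)) 867 (np.int64(273), np.int64(340), np.int64(235), np.int64(264)) [0.5035 0.1287 0.0495] bgr [130. 128. 116.]
[0.59756427 0.21983634 0.        ]
[0.53106379 0.23403797 0.        ]
[0.46749716 0.24761306 0.        ]
```

View pics/w9.png

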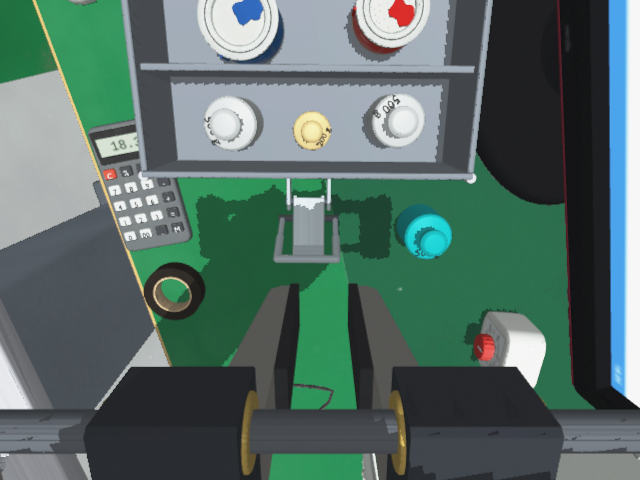

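All three weights stand in the latch bay at (231,123), (312,131) and (398,120), and both tins are in the hinge bay. Next I go over the top and behind the lid with closed fingers.

{"name": "move_arm", "arguments": {"plan": [{"claw":1,"travel":[0,0,-1],"yaw":0},{"claw":1,"travel":[0.5,-0.1,-1],"yaw":0},{"claw":1,"travel":[0.95,-0.21,-1],"yaw":0},{"claw":1,"travel":[0.95,-0.21,-0.6],"yaw":0},{"claw":1,"travel":[0.95,-0.21,0],"yaw":0}]}}

```text
time_s: 37.8
ee_pos: [0.5259, 0.265, 0.3109]
orientation: [0.778, 0.629, 0.002, -0.0]
wrist_force: [1.1, -0.1, 0.1]
width: 0.0005
grip_force: 0.0
```

{"name": "move_arm", "arguments": {"plan": [{"claw":1,"travel":[0.95,-0.21,0],"yaw":0},{"claw":1,"travel":[0.95,-0.21,0],"yaw":0},{"claw":1,"travel":[0.95,-0.21,0],"yaw":0},{"claw":1,"travel":[0.95,-0.21,0],"yaw":0},{"claw":1,"travel":[0.95,-0.21,0],"yaw":0}]}}

```text
time_s: 38.3
ee_pos: [0.5235, 0.4102, 0.3071]
orientation: [0.778, 0.629, -0.001, -0.001]
wrist_force: [-0.4, -0.4, -0.2]
width: 0.0
grip_force: 0.0
```

{"name": "move_arm", "arguments": {"plan": [{"claw":1,"travel":[0.95,-0.21,0],"yaw":0},{"claw":1,"travel":[0.95,-0.21,0],"yaw":0},{"claw":1,"travel":[0,0,0],"yaw":0}]}}

```text
time_s: 38.6
ee_pos: [0.5205, 0.4715, 0.3063]
orientation: [0.776, 0.631, -0.001, -0.002]
wrist_force: [-0.1, -0.0, 0.2]
width: 0.0004
grip_force: 0.0
```

```bash
python3 - <<'E'
from h import *
s=get_state(); print(s["ee_pos"],s["wrist_force"]); plan(c2w(.2,.06,.19))
im=np.hstack([cv2.resize(read_camera("wrist"),(400,300)),cv2.resize(read_camera("scene")[60:300,60:380],(400,300))]); cv2.imwrite("pics/l1.png",im)
E
```

```text
[0.52049353 0.47152241 0.30627719] [-0.13704518 -0.02975781  0.16387348]
from [0.52  0.472 0.306] yaw 78.2 n 4
([0.07, 0.0, 0.97], np.float64(0.01))
```

View pics/l1.png

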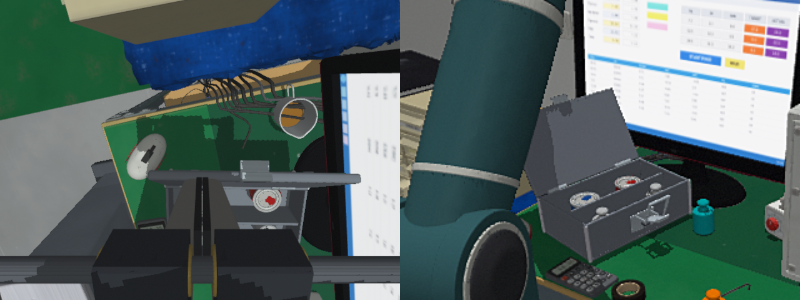

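The left half shows the lid's free edge at row ~178 with the keeper at (257,168), plus a mug at (297,115) and the screen edge at column ~335. I'll check those positions.

```bash
python3 - <<'E'
from h import *
w=lambda p:(p-CASE[:2])@np.array([[np.cos(CASE[2]),-np.sin(CASE[2])],[np.sin(CASE[2]),np.cos(CASE[2])]])
for n,px,z in(("edgeL",(145,175),.225),("edgeR",(358,180),.225),("mug",(297,115),.09),("mugnear",(297,138),.09),("screen",(335,120),.2),("tcp",(203,180),.30)):
    P=ray("wrist",np.array(px)/.625,z); print(n,P.round(3),w(P[:2]).round(3))
print(proj("wrist",get_state()["ee_pos"])*.625)
E
```

```text
edgeL [0.45  0.448 0.225] [0.154 0.124]
edgeR [0.69  0.39  0.225] [ 0.148 -0.123]
mug [0.672 0.448 0.09 ] [ 0.2   -0.093]
mugnear [0.668 0.41  0.09 ] [ 0.163 -0.097]
screen [0.68 0.46 0.2 ] [ 0.214 -0.099]
tcp [0.521 0.46  0.3  ] [0.181 0.057]
[202.72364736 175.37304065]
```

{"name": "move_arm", "arguments": {"plan": [{"claw":1,"travel":[0.15,0,0.8],"yaw":0},{"claw":1,"travel":[0.15,0,1],"yaw":0},{"claw":1,"travel":[0,0,1],"yaw":0},{"claw":1,"travel":[0,0,1],"yaw":0},{"claw":1,"travel":[0,0,0],"yaw":0}]}}

```text
time_s: 39.2
ee_pos: [0.5247, 0.4714, 0.1894]
orientation: [0.778, 0.628, -0.004, 0.001]
wrist_force: [-0.1, -0.7, -0.7]
width: 0.0003
grip_force: 0.0
```

{"name": "move_arm", "arguments": {"plan": [{"claw":1,"travel":[-0.5,0,0],"yaw":0},{"claw":1,"travel":[-0.5,0,0],"yaw":0},{"claw":1,"travel":[-0.5,0,0],"yaw":0},{"claw":1,"travel":[-0.5,0,0],"yaw":0},{"claw":1,"travel":[-0.5,0,0],"yaw":0}]}}

```text
time_s: 39.7
ee_pos: [0.5104, 0.4012, 0.1964]
orientation: [0.778, 0.628, 0.001, 0.0]
wrist_force: [0.1, 0.3, -0.4]
width: 0.0002
grip_force: 0.0
```

{"name": "move_arm", "arguments": {"plan": [{"claw":1,"travel":[-0.5,0,0],"yaw":0},{"claw":1,"travel":[-0.5,0,0],"yaw":0},{"claw":1,"travel":[-0.5,0,0],"yaw":0}]}}

```text
time_s: 40.0
ee_pos: [0.5001, 0.3569, 0.195]
orientation: [0.778, 0.628, 0.0, 0.0]
wrist_force: [0.2, 0.6, -0.2]
width: 0.0002
grip_force: 0.0
```

{"name": "move_arm", "arguments": {"plan": [{"claw":1,"travel":[-0.5,0,0],"yaw":0},{"claw":1,"travel":[-0.5,0,0],"yaw":0},{"claw":1,"travel":[0,0,0],"yaw":0},{"claw":1,"travel":[0,0,-0.3],"yaw":0},{"claw":1,"travel":[0,0,0],"yaw":0}]}}

```text
time_s: 40.5
ee_pos: [0.4942, 0.3301, 0.205]
orientation: [0.778, 0.629, 0.001, -0.0]
wrist_force: [-0.9, -0.3, 0.6]
width: 0.0001
grip_force: 0.0
```

{"name": "move_arm", "arguments": {"plan": [{"claw":1,"travel":[0,0,0],"yaw":0},{"claw":1,"travel":[0,0,0],"yaw":0},{"claw":1,"travel":[0,0,0],"yaw":0},{"claw":1,"travel":[0,0,0],"yaw":0},{"claw":1,"travel":[0,0,0],"yaw":0}]}}

```text
time_s: 41.0
ee_pos: [0.4936, 0.3287, 0.2032]
orientation: [0.778, 0.629, -0.0, -0.0]
wrist_force: [-0.2, 0.4, 0.1]
width: 0.0005
grip_force: 0.0
```

```bash
python3 - <<'E'
from h import *
s=get_state(); print(s["ee_pos"],s["wrist_force"])
cv2.imwrite("pics/l2.png",np.hstack([cv2.resize(read_camera("wrist"),(400,300)),cv2.resize(read_camera("scene")[150:270,140:300],(400,300))]))
E
```

```text
[0.49358471 0.32874965 0.20319182] [-0.21958694  0.38240122  0.14166858]
```

View pics/l2.png

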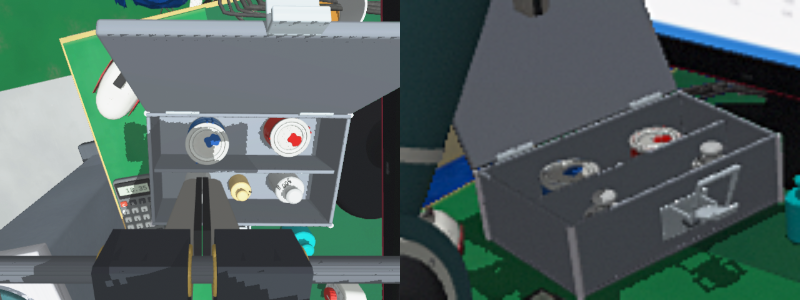

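```bash
cat >> h.py <<'E'
def lidpt(th,y,r=.157,t=0):
    return c2w(.0785-r*np.cos(th)+t*np.sin(th),y,.085+r*np.sin(th)+t*np.cos(th))
E
python3 - <<'E'
from h import *
for th in(1.4,1.57,1.7,1.9,2.05): print(th,(proj("wrist",lidpt(th,.125))*.625).round(),(proj("wrist",lidpt(th,.125,t=.012))*.625).round(), (proj("scene",lidpt(th,-.125))-[140,150])*2.5)
E
```

```text
1.4 [102. 190.] [ 99. 175.] [281.57595843 -44.38332866]
1.57 [ 96. 154.] [ 94. 136.] [264.58012748 -52.14607154]
1.7 [ 93. 122.] [ 92. 103.] [252.09850454 -55.05159199]
1.9 [91. 71.] [92. 52.] [234.33452657 -54.45539835]
2.05 [93. 35.] [94. 18.] [222.51909438 -50.15583111]
```

The view shows the lid still fully open, with the fingers now inside it at (203,180). The push did not take, so I'll repeat it and measure the lid angle from the cameras.

```bash
cat >> h.py <<'E'
def lidangle(cams=("scene","side"),names=("lid",)):
    out=[]
    for cam in cams:
        read_camera(cam)
        for nm in names:
            for d in regions_of(cam,nm)[:2]:
                m=d["region"]; best=(0,0)
                for th in np.arange(0,2.15,.05):
                    P=[proj(cam,lidpt(th,y,r,t)) for y in(-.125,.125) for r in(0,.157) for t in(0,.012)]
                    h=cv2.convexHull(np.array(P,np.float32)).astype(np.int32)
                    k=np.zeros(m.shape,np.uint8); cv2.fillConvexPoly(k,h,1); k=k>0
                    best=max(best,((k&m).sum()/max(1,(k|m).sum()),th))
                out.append((cam,nm,round(d["confidence"],2),int(m.sum()),round(best[0],2),round(best[1],2)))
    return out
E
python3 - <<'E'
from h import *
print(lidangle(names=("lid","lid_edge")))
E
```

```text
[('scene', 'lid_edge', 0.73, 4634, np.float64(0.78), np.float64(2.0)), ('side', 'lid', 0.83, 3607, np.float64(0.91), np.float64(2.1)), ('side', 'lid', 0.34, 7014, np.float64(0.49), np.float64(2.05)), ('side', 'lid_edge', 0.8, 3465, np.float64(0.91), np.float64(2.1))]
```

{"name": "move_arm", "arguments": {"plan": [{"claw":1,"travel":[0,0,-1],"yaw":0},{"claw":1,"travel":[0,0,-1],"yaw":0},{"claw":1,"travel":[0,0,-1],"yaw":0},{"claw":1,"travel":[0,0,-0.6],"yaw":0},{"claw":1,"travel":[1,0,0],"yaw":0}]}}

```text
time_s: 41.9
ee_pos: [0.5024, 0.3561, 0.315]
orientation: [0.779, 0.626, 0.002, 0.002]
wrist_force: [1.0, 0.7, -0.3]
width: 0.0005
grip_force: 0.0
```

{"name": "move_arm", "arguments": {"plan": [{"claw":1,"travel":[1,0,0],"yaw":0},{"claw":1,"travel":[1,0,0],"yaw":0},{"claw":1,"travel":[1,0,0],"yaw":0},{"claw":1,"travel":[1,0,0],"yaw":0},{"claw":1,"travel":[0.3,0,0],"yaw":0}]}}

```text
time_s: 42.4
ee_pos: [0.526, 0.4869, 0.3103]
orientation: [0.777, 0.63, -0.001, -0.001]
wrist_force: [-0.1, -0.7, -0.6]
width: 0.0006
grip_force: 0.0
```

{"name": "move_arm", "arguments": {"plan": [{"claw":1,"travel":[0,0,0],"yaw":0},{"claw":1,"travel":[0,0,1],"yaw":0},{"claw":1,"travel":[0,0,1],"yaw":0},{"claw":1,"travel":[0,0,1],"yaw":0},{"claw":1,"travel":[0,0,0.8],"yaw":0}]}}

```text
time_s: 42.9
ee_pos: [0.5276, 0.4815, 0.196]
orientation: [0.778, 0.628, -0.001, 0.001]
wrist_force: [0.7, -0.2, -0.1]
width: 0.0007
grip_force: 0.0
```

{"name": "move_arm", "arguments": {"plan": [{"claw":1,"travel":[0,0,0],"yaw":0}]}}

```text
time_s: 43.0
ee_pos: [0.5267, 0.4802, 0.1938]
orientation: [0.778, 0.628, -0.003, 0.001]
wrist_force: [-0.9, 0.0, -1.5]
width: 0.0004
grip_force: 0.0
```

```bash
python3 - <<'E'
from h import *
w=lambda p:(p-CASE[:2])@np.array([[np.cos(CASE[2]),-np.sin(CASE[2])],[np.sin(CASE[2]),np.cos(CASE[2])]])
s=get_state();print(s["ee_pos"],w(s["ee_pos"][:2]),s["wrist_force"])
print(lidangle(names=("lid",)))
C=cal("wrist");read_camera("wrist")
for d in regions_of("wrist","lid")[:3]:
    m=d["region"];ys,xs=np.nonzero(m);print(d["confidence"],xs.min(),xs.max(),ys.min(),ys.max(),len(xs))
p=s["ee_pos"]; print([proj("wrist",p+[0,0,z],C).round().tolist() for z in(0,.04,.08)],[ (proj("wrist",lidpt(th,.06),C)).round().tolist() for th in(1.57,2.05)])
E
```

```text
[0.52672011 0.48020071 0.19379434] [0.20182725 0.05565837] [-0.88855842  0.0299714  -1.51888605]
[('scene', 'lid', 0.84, 4714, np.float64(0.78), np.float64(2.0)), ('scene', 'lid', 0.67, 10812, np.float64(0.41), np.float64(2.0)), ('side', 'lid', 0.84, 3628, np.float64(0.92), np.float64(2.1)), ('side', 'lid', 0.22, 425, np.float64(0.0), np.float64(2.1))]
0.59 222 639 353 405 8803
[[324.0, 284.0], [324.0, 320.0], [324.0, 376.0]] [[316.0, 548.0], [315.0, 404.0]]
```

{"name": "move_arm", "arguments": {"plan": [{"claw":1,"travel":[-0.7,0,0],"yaw":0},{"claw":1,"travel":[-0.7,0,0],"yaw":0},{"claw":1,"travel":[-0.7,0,0],"yaw":0},{"claw":1,"travel":[0,0,0],"yaw":0}]}}

```text
time_s: 43.7
ee_pos: [0.5149, 0.4202, 0.1985]
orientation: [0.779, 0.627, 0.0, 0.001]
wrist_force: [-0.6, -0.5, 0.1]
width: 0.0004
grip_force: 0.0
```

```bash
python3 - <<'E'
from h import *
w=lambda p:(p-CASE[:2])@np.array([[np.cos(CASE[2]),-np.sin(CASE[2])],[np.sin(CASE[2]),np.cos(CASE[2])]])
s=get_state();print(s["ee_pos"],w(s["ee_pos"][:2]),s["wrist_force"],s["ft_torque"])
print(lidangle(names=("lid",)))
C=cal("wrist");read_camera("wrist")
for d in regions_of("wrist","lid")[:3]:
    m=d["region"];ys,xs=np.nonzero(m);print(d["confidence"],xs.min(),xs.max(),ys.min(),ys.max(),len(xs))
E
```

```text
[0.51486369 0.42016082 0.19853125] [0.14063516 0.05471416] [-0.57869933 -0.523499    0.08536449] [-0.05337811 -0.14322503  0.01983641]
[('scene', 'lid', 0.89, 4611, np.float64(0.76), np.float64(2.0)), ('side', 'lid', 0.9, 3601, np.float64(0.93), np.float64(2.1))]
0.73 175 639 235 304 18052
```

```bash
python3 - <<'E'
from h import *
C=cal("wrist");read_camera("wrist")
m=regions_of("wrist","lid")[0]["region"]
for c in range(175,640,25):
    y=np.nonzero(m[:,c])[0]; print(c,(y.min(),y.max(),len(y)) if len(y) else None,end=" ")
print()
for th in(1.7,1.8,1.9,2.05):
  for y in(.125,-.0): print(th,y,[proj("wrist",lidpt(th,y,t=t),C).round().tolist() for t in(0,.012)])
p=get_state()["ee_pos"];t=np.array([np.cos(CASE[2]),np.sin(CASE[2]),0])
print([[proj("wrist",p+t*x+[0,0,z],C).round().tolist() for z in(0,.03,.06)] for x in(-.01,.01)])
E
```

```text
175 None 200 (np.int64(264), np.int64(292), 29) 225 (np.int64(265), np.int64(297), 33) 250 (np.int64(265), np.int64(300), 36) 275 (np.int64(265), np.int64(300), 36) 300 (np.int64(263), np.int64(287), 25) 325 (np.int64(266), np.int64(282), 17) 350 (np.int64(265), np.int64(288), 24) 375 (np.int64(266), np.int64(301), 36) 400 (np.int64(266), np.int64(301), 36) 425 (np.int64(236), np.int64(302), 67) 450 (np.int64(237), np.int64(302), 66) 475 (np.int64(237), np.int64(301), 65) 500 (np.int64(268), np.int64(301), 34) 525 (np.int64(267), np.int64(303), 37) 550 (np.int64(267), np.int64(303), 37) 575 (np.int64(266), np.int64(300), 35) 600 (np.int64(268), np.int64(300), 33) 625 (np.int64(268), np.int64(299), 32) 
1.7 0.125 [[171.0, 412.0], [169.0, 387.0]]
1.7 -0.0 [[452.0, 412.0], [453.0, 388.0]]
1.8 0.125 [[170.0, 379.0], [169.0, 352.0]]
1.8 -0.0 [[453.0, 379.0], [454.0, 352.0]]
1.9 0.125 [[169.0, 343.0], [170.0, 316.0]]
1.9 -0.0 [[453.0, 343.0], [453.0, 316.0]]
2.05 0.125 [[171.0, 290.0], [173.0, 263.0]]
2.05 -0.0 [[452.0, 290.0], [450.0, 263.0]]
[[[324.0, 299.0], [324.0, 328.0], [325.0, 367.0]], [[324.0, 263.0], [324.0, 287.0], [325.0, 320.0]]]
```

{"name": "move_arm", "arguments": {"plan": [{"claw":1,"travel":[0.9,0,0],"yaw":0},{"claw":1,"travel":[0.9,0,0],"yaw":0},{"claw":1,"travel":[0.9,0,0],"yaw":0},{"claw":1,"travel":[0,0.9,0],"yaw":0},{"claw":1,"travel":[0,0.9,0],"yaw":0}]}}

```text
time_s: 44.6
ee_pos: [0.5826, 0.4927, 0.197]
orientation: [0.777, 0.63, -0.0, -0.001]
wrist_force: [0.4, 0.4, 0.6]
width: 0.0006
grip_force: 0.0
```

{"name": "move_arm", "arguments": {"plan": [{"claw":1,"travel":[0,0,0],"yaw":0},{"claw":1,"travel":[-0.7,0,0],"yaw":0},{"claw":1,"travel":[-0.7,0,0],"yaw":0},{"claw":1,"travel":[-0.7,0,0],"yaw":0},{"claw":1,"travel":[-0.6,0,0],"yaw":0}]}}

```text
time_s: 45.1
ee_pos: [0.5667, 0.4183, 0.2027]
orientation: [0.777, 0.629, 0.007, -0.004]
wrist_force: [1.4, 13.2, 26.3]
width: 0.0008
grip_force: 14.4
```

```bash
cat >> h.py <<'E'
def w2c(p): return (np.array(p)[:2]-CASE[:2])@np.array([[np.cos(CASE[2]),-np.sin(CASE[2])],[np.sin(CASE[2]),np.cos(CASE[2])]])
E
python3 - <<'E'
from h import *
s=get_state();print(s["ee_pos"],w2c(s["ee_pos"]),s["wrist_force"],s["ft_torque"],s["q"].round(2))
print(lidangle(names=("lid",)))
E
```

```text
[0.56667688 0.41827104 0.20271289] [0.14960811 0.00364887] [ 1.42093249 13.18902061 26.26238308] [ 2.87806667 -0.36177608 -0.01141456] [-0.19  0.68 -0.8   1.41  0.49  1.24 -1.23]
[('scene', 'lid', 0.63, 4612, np.float64(0.76), np.float64(1.75)), ('side', 'lid', 0.87, 3678, np.float64(0.93), np.float64(1.9)), ('side', 'lid', 0.68, 7226, np.float64(0.5), np.float64(1.95))]
```

{"name": "move_arm", "arguments": {"plan": [{"claw":1,"travel":[0.1,0,-0.3],"yaw":0},{"claw":1,"travel":[0,0,0],"yaw":0}]}}

```text
time_s: 45.5
ee_pos: [0.5669, 0.4157, 0.2078]
orientation: [0.777, 0.629, 0.001, -0.0]
wrist_force: [0.1, 0.9, 0.8]
width: 0.0003
grip_force: 0.4
```

```bash
python3 - <<'E'
from h import *
s=get_state();print(s["ee_pos"],w2c(s["ee_pos"]),s["wrist_force"],s["ft_torque"],s["grip_force"])
print(lidangle(cams=("side",),names=("lid",)))
read_camera("wrist"); C=cal("wrist")
for d in regions_of("wrist","lid")[:1]:
    m=d["region"]
    for c in range(100,640,40):
        y=np.nonzero(m[:,c])[0]; print(c,(y.min(),y.max(),len(y)) if len(y) else None,end=" ")
for th in(1.7,1.8,1.9,2.05): print(th,[proj("wrist",lidpt(th,.1,t=t),C).round().tolist() for t in(0,.012)])
E
```

```text
[0.56690325 0.41566267 0.20782428] [0.14710454 0.00288273] [0.05735458 0.87944135 0.84166713] [ 0.14117103 -0.10083473 -0.01441376] 0.4259959305636585
[('side', 'lid', 0.57, 3721, np.float64(0.93), np.float64(1.9)), ('side', 'lid', 0.54, 7291, np.float64(0.51), np.float64(1.95))]
100 (np.int64(312), np.int64(347), 36) 140 (np.int64(299), np.int64(348), 50) 180 (np.int64(285), np.int64(348), 64) 220 (np.int64(285), np.int64(349), 65) 260 (np.int64(285), np.int64(349), 65) 300 None 340 None 380 (np.int64(286), np.int64(350), 65) 420 (np.int64(286), np.int64(351), 66) 460 (np.int64(287), np.int64(351), 65) 500 (np.int64(296), np.int64(351), 56) 540 (np.int64(310), np.int64(351), 42) 580 (np.int64(324), np.int64(352), 29) 620 None 1.7 [[115.0, 403.0], [113.0, 379.0]]
1.8 [[113.0, 371.0], [112.0, 346.0]]
1.9 [[113.0, 337.0], [113.0, 311.0]]
2.05 [[115.0, 286.0], [117.0, 260.0]]
```

{"name": "move_arm", "arguments": {"plan": [{"claw":1,"travel":[-0.4,0,-0.08],"yaw":0},{"claw":1,"travel":[-0.4,0,-0.08],"yaw":0},{"claw":1,"travel":[-0.4,0,-0.05],"yaw":0},{"claw":1,"travel":[0,0,0],"yaw":0}]}}

```text
time_s: 46.1
ee_pos: [0.5591, 0.3784, 0.2147]
orientation: [0.778, 0.628, 0.0, -0.0]
wrist_force: [-2.1, 0.6, 9.6]
width: 0.0005
grip_force: 4.0
```

```bash
python3 - <<'E'
from h import *
s=get_state();print(s["ee_pos"],w2c(s["ee_pos"]),s["wrist_force"],s["grip_force"])
print(lidangle(cams=("side","scene"),names=("lid",)))
E
```

```text
[0.55914155 0.37837857 0.21470192] [0.1090216  0.00268658] [-2.11927005  0.591544    9.5770329 ] 4.011722232753527
[('side', 'lid', 0.81, 3694, np.float64(0.95), np.float64(1.45)), ('side', 'lid', 0.34, 236, np.float64(0.0), np.float64(2.1)), ('scene', 'lid', 0.71, 4856, np.float64(0.8), np.float64(1.55))]
```

{"name": "move_arm", "arguments": {"plan": [{"claw":1,"travel":[-0.5,0,-0.15],"yaw":0},{"claw":1,"travel":[-0.5,0,-0.05],"yaw":0},{"claw":1,"travel":[-0.5,0,0],"yaw":0},{"claw":1,"travel":[-0.3,0,0],"yaw":0},{"claw":1,"travel":[0,0,0],"yaw":0}]}}

```text
time_s: 46.8
ee_pos: [0.5489, 0.3232, 0.2184]
orientation: [0.779, 0.627, -0.001, 0.001]
wrist_force: [0.3, -0.1, 0.2]
width: 0.0007
grip_force: 0.0
```

{"name": "move_arm", "arguments": {"plan": [{"claw":1,"travel":[0.5,0,0],"yaw":0},{"claw":1,"travel":[0.5,0,-0.3],"yaw":0},{"claw":1,"travel":[0,0,0],"yaw":0},{"claw":1,"travel":[0,0,0],"yaw":0},{"claw":1,"travel":[0,0,0],"yaw":0}]}}

```text
time_s: 47.3
ee_pos: [0.5544, 0.3554, 0.227]
orientation: [0.778, 0.629, -0.001, 0.0]
wrist_force: [0.9, 0.1, -0.3]
width: 0.0002
grip_force: 0.0
```

```bash
python3 - <<'E'
from h import *
s=get_state();print(s["ee_pos"],w2c(s["ee_pos"]),s["wrist_force"],s["grip_force"])
print(lidangle(cams=("side","scene"),names=("lid",)))
E
```

```text
[0.55437656 0.35538123 0.22700422] [0.08553624 0.00254356] [ 0.8981238   0.10692154 -0.26077051] 0.0
[('side', 'lid', 0.88, 2918, np.float64(0.94), np.float64(1.0)), ('side', 'lid', 0.48, 21, np.float64(0.0), np.float64(0.0)), ('scene', 'lid', 0.78, 3601, np.float64(0.9), np.float64(1.0))]
```

{"name": "move_arm", "arguments": {"plan": [{"claw":1,"travel":[0,0,-1],"yaw":0},{"claw":1,"travel":[0,0,-1],"yaw":0},{"claw":1,"travel":[0,0,0],"yaw":0},{"claw":1,"travel":[0,0,0],"yaw":0},{"claw":1,"travel":[0,0,0],"yaw":0}]}}

```text
time_s: 48.0
ee_pos: [0.5544, 0.3546, 0.2865]
orientation: [0.778, 0.628, -0.001, 0.0]
wrist_force: [0.3, 0.2, 0.1]
width: 0.0004
grip_force: 0.0
```

{"name": "move_arm", "arguments": {"plan": [{"claw":1,"travel":[-0.94,0,0],"yaw":0},{"claw":1,"travel":[-0.94,0,0],"yaw":0},{"claw":1,"travel":[-0.94,0,0],"yaw":0},{"claw":1,"travel":[-0.94,0,0],"yaw":0},{"claw":1,"travel":[-0.94,0,0],"yaw":0}]}}

```text
time_s: 48.5
ee_pos: [0.5242, 0.2159, 0.2862]
orientation: [0.778, 0.628, -0.001, -0.0]
wrist_force: [1.4, -0.0, 0.2]
width: 0.0002
grip_force: 0.0
```

{"name": "move_arm", "arguments": {"plan": [{"claw":1,"travel":[-0.94,0,0],"yaw":0},{"claw":1,"travel":[-0.94,0,0],"yaw":0},{"claw":1,"travel":[-0.94,0,0.7],"yaw":0},{"claw":1,"travel":[-0.94,0,0.8],"yaw":0},{"claw":1,"travel":[0,0,0.8],"yaw":0}]}}

```text
time_s: 49.0
ee_pos: [0.5005, 0.1022, 0.2166]
orientation: [0.78, 0.626, -0.002, 0.001]
wrist_force: [0.7, 0.3, 0.3]
width: 0.0002
grip_force: 0.0
```

```bash
python3 - <<'E'
from h import *
C=cal("wrist");im=read_camera("wrist");s=get_state();print(s["ee_pos"],w2c(s["ee_pos"]),s["wrist_force"])
for nm in("loop_bar","keeper","lever_tip"):
    for d in spot_in("wrist",nm)[:2]: 
        z={"loop_bar":.11,"keeper":.1,"lever_tip":.07}[nm];P=ray("wrist",d["location"],z,C);print(nm,d["confidence"],d["location"],w2c(P).round(4))
for d in regions_of("wrist","loop")[:2]:
    ys,xs=np.nonzero(d["region"]);print("loop",d["confidence"],xs.min(),xs.max(),ys.min(),ys.max(),len(xs))
for d in regions_of("wrist","lid")[:2]:
    ys,xs=np.nonzero(d["region"]);print("lid",d["confidence"],xs.min(),xs.max(),ys.min(),ys.max(),len(xs))
for p in((-.0785,.125,.097),(-.0785,-.125,.097),(-.0785,0,.097),(-.1285,0,.11),(-.115,0,.112)): print(p,proj("wrist",c2w(*p),C).round())
print(lidangle(cams=("side","scene"),names=("lid",)))
E
```

```text
[0.49827775 0.1033402  0.21318137] [-0.17266293  0.00476715] [-2.3491068  -0.6975683  -2.48865807]
loop_bar 0.58 [322.3, 172.0] [-0.1337  0.0035]
keeper 0.87 [324.3, 50.1] [-0.0512  0.0014]
lever_tip 0.62 [324.3, 155.8] [-0.1266  0.002 ]
loop 0.89 291 356 143 177 774
loop 0.62 141 508 0 180 38328
lid 0.67 141 508 0 114 34520
(-0.0785, 0.125, 0.097) [152.  94.]
(-0.0785, -0.125, 0.097) [501.  91.]
(-0.0785, 0, 0.097) [327.  92.]
(-0.1285, 0, 0.11) [327. 165.]
(-0.115, 0, 0.112) [327. 146.]
[('side', 'lid', 0.73, 1582, np.float64(0.87), np.float64(0.0)), ('side', 'lid', 0.53, 332, np.float64(0.0), np.float64(2.1)), ('scene', 'lid', 0.95, 3375, np.float64(0.89), np.float64(0.0))]
```

The lid is shut (both cameras fit 0.0 rad). Next I lower the closed fingers outside the bar and push it inward past upright.

{"name": "move_arm", "arguments": {"plan": [{"claw":1,"travel":[0,0.1,0.9],"yaw":0},{"claw":1,"travel":[0,0.05,1],"yaw":0},{"claw":1,"travel":[0,0,1],"yaw":0},{"claw":1,"travel":[0,0,0.95],"yaw":0},{"claw":1,"travel":[0,0,0],"yaw":0}]}}

```text
time_s: 50.0
ee_pos: [0.5034, 0.1058, 0.1004]
orientation: [0.778, 0.629, -0.003, -0.002]
wrist_force: [0.2, 0.3, 0.8]
width: 0.0005
grip_force: 0.0
```

{"name": "move_arm", "arguments": {"plan": [{"claw":1,"travel":[0.4,0,0],"yaw":0},{"claw":1,"travel":[0.4,0,0],"yaw":0},{"claw":1,"travel":[0.4,0,0],"yaw":0},{"claw":1,"travel":[0.4,0,0],"yaw":0},{"claw":1,"travel":[0.2,0,0],"yaw":0}]}}

```text
time_s: 50.5
ee_pos: [0.5176, 0.1613, 0.1039]
orientation: [0.777, 0.629, 0.001, 0.0]
wrist_force: [0.2, -0.3, -0.3]
width: 0.0003
grip_force: 0.0
```

```bash
python3 - <<'E'
from h import *
s=get_state();print(s["ee_pos"],w2c(s["ee_pos"]),s["wrist_force"])
C=cal("wrist");im=read_camera("wrist")
for nm in("loop","lever","lid"):
  for d in regions_of("wrist",nm)[:2]:
    ys,xs=np.nonzero(d["region"]);print(nm,d["confidence"],xs.min(),xs.max(),ys.min(),ys.max(),len(xs))
for p in((-.0785,0,.097),(-.135,0,.108),(-.115,0,.112),(-.087,0,.1035)): print(p,[proj("wrist",c2w(p[0],y,p[2]),C).round().tolist() for y in(-.022,.022)])
E
```

```text
[0.51761424 0.16130979 0.10393826] [-0.1119333  -0.00203613] [ 0.18376181 -0.28336195 -0.31241639]
loop 0.69 268 361 259 330 1045
lever 0.95 268 361 241 330 3169
lid 0.69 35 601 0 241 115542
(-0.0785, 0, 0.097) [[364.0, 214.0], [277.0, 214.0]]
(-0.135, 0, 0.108) [[363.0, 325.0], [278.0, 325.0]]
(-0.115, 0, 0.112) [[365.0, 293.0], [276.0, 293.0]]
(-0.087, 0, 0.1035) [[365.0, 234.0], [276.0, 234.0]]
```

The loop did not move, so the finger passed over it, just as it passed over the lid. The pads also closed on the weight's knob, at 22 mm. All of this fits real fingertips about 28–30 mm above the reported TCP, so I'll retry lower.

{"name": "move_arm", "arguments": {"plan": [{"claw":1,"travel":[-0.7,0,0],"yaw":0},{"claw":1,"travel":[-0.7,0,0],"yaw":0},{"claw":1,"travel":[-0.7,0,0],"yaw":0},{"claw":1,"travel":[0,0,0.5],"yaw":0},{"claw":1,"travel":[0,0,0.55],"yaw":0}]}}

```text
time_s: 51.2
ee_pos: [0.5043, 0.0969, 0.071]
orientation: [0.778, 0.628, 0.0, 0.0]
wrist_force: [0.7, -0.1, -0.4]
width: 0.0003
grip_force: 0.0
```

{"name": "move_arm", "arguments": {"plan": [{"claw":1,"travel":[0,0,0],"yaw":0},{"claw":1,"travel":[0.4,0,0],"yaw":0},{"claw":1,"travel":[0.4,0,0],"yaw":0},{"claw":1,"travel":[0.3,0,0],"yaw":0}]}}

```text
time_s: 51.6
ee_pos: [0.5113, 0.1326, 0.0722]
orientation: [0.777, 0.629, 0.001, -0.0]
wrist_force: [0.3, 0.1, 0.6]
width: 0.0004
grip_force: 0.0
```

```bash
cat >> h.py <<'E'
def loopstat():
    s=get_state();print(s["ee_pos"],w2c(s["ee_pos"]).round(4),s["wrist_force"].round(1))
    C=cal("wrist");im=read_camera("wrist")
    for nm in("loop","lever","lid"):
      for d in regions_of("wrist",nm)[:2]:
        ys,xs=np.nonzero(d["region"]);print(nm,round(d["confidence"],2),xs.min(),xs.max(),ys.min(),ys.max(),len(xs))
    for p in((-.0785,0,.097),(-.135,0,.108),(-.115,0,.112),(-.087,0,.1035)): print(p,[proj("wrist",c2w(p[0],y,p[2]),C).round().tolist() for y in(-.022,.022)])
E
python3 -c "
from h import *
loopstat()"
```

```text
[0.51133319 0.1325648  0.07217523] [-0.1414 -0.0019] [0.3 0.1 0.6]
loop 0.96 254 373 225 292 2990
lever 0.9 255 374 198 292 7115
lid 0.61 0 639 0 198 106151
lid 0.18 0 143 95 272 11823
(-0.0785, 0, 0.097) [[374.0, 163.0], [267.0, 163.0]]
(-0.135, 0, 0.108) [[372.0, 300.0], [268.0, 300.0]]
(-0.115, 0, 0.112) [[375.0, 259.0], [265.0, 259.0]]
(-0.087, 0, 0.1035) [[375.0, 186.0], [265.0, 186.0]]
```

{"name": "move_arm", "arguments": {"plan": [{"claw":1,"travel":[0.4,0,0],"yaw":0},{"claw":1,"travel":[0.35,0,0],"yaw":0},{"claw":1,"travel":[0.25,0,0],"yaw":0},{"claw":1,"travel":[0,0,0],"yaw":0},{"claw":1,"travel":[0,0,0],"yaw":0}]}}

```text
time_s: 52.3
ee_pos: [0.517, 0.1594, 0.0716]
orientation: [0.778, 0.629, -0.0, -0.0]
wrist_force: [0.0, 0.3, 0.1]
width: 0.0001
grip_force: 0.0
```

```bash
python3 -c "
from h import *
loopstat()"
```

```text
[0.51696638 0.15936613 0.07155675] [-0.114  -0.0018] [0.  0.3 0.1]
loop 0.94 256 374 235 279 1706
loop 0.4 258 374 235 267 1525
lever 0.69 257 374 235 289 3283
lever 0.68 257 374 235 267 1349
lid 0.95 0 639 0 259 143441
(-0.0785, 0, 0.097) [[371.0, 227.0], [269.0, 227.0]]
(-0.135, 0, 0.108) [[370.0, 357.0], [271.0, 357.0]]
(-0.115, 0, 0.112) [[372.0, 321.0], [268.0, 321.0]]
(-0.087, 0, 0.1035) [[372.0, 251.0], [268.0, 251.0]]
```

The loop now lies inward, with its bar near row 245 (x≈-0.085). I back out over the lever tip and press down gradually.

{"name": "move_arm", "arguments": {"plan": [{"claw":1,"travel":[-0.5,0,-0.1],"yaw":0},{"claw":1,"travel":[-0.55,0,0],"yaw":0},{"claw":1,"travel":[0,0,0.3],"yaw":0},{"claw":1,"travel":[0,0,0.3],"yaw":0},{"claw":1,"travel":[0,0,0.3],"yaw":0}]}}

```text
time_s: 53.0
ee_pos: [0.5104, 0.1289, 0.0468]
orientation: [0.778, 0.629, -0.0, -0.0]
wrist_force: [-0.4, 0.1, 0.7]
width: 0.0004
grip_force: 0.2
```

{"name": "move_arm", "arguments": {"plan": [{"claw":1,"travel":[0,0,0.3],"yaw":0},{"claw":1,"travel":[0,0,0.3],"yaw":0},{"claw":1,"travel":[0,0,0],"yaw":0},{"claw":1,"travel":[0,0,0],"yaw":0}]}}

```text
time_s: 53.4
ee_pos: [0.5103, 0.1289, 0.0293]
orientation: [0.778, 0.629, -0.0, -0.0]
wrist_force: [-0.1, 1.3, 0.0]
width: 0.0004
grip_force: 0.0
```

```bash
python3 -c "
from h import *
loopstat()"
```

```text
[0.51026068 0.12889515 0.02933216] [-0.1452 -0.0016] [-0.1  1.3  0. ]
loop 0.9 237 390 176 243 3333
loop 0.25 588 639 394 479 1781
lever 0.9 237 390 176 302 8196
lid 0.89 0 639 0 214 112093
(-0.0785, 0, 0.097) [[390.0, 168.0], [249.0, 168.0]]
(-0.135, 0, 0.108) [[387.0, 346.0], [252.0, 346.0]]
(-0.115, 0, 0.112) [[392.0, 295.0], [247.0, 296.0]]
(-0.087, 0, 0.1035) [[392.0, 199.0], [246.0, 199.0]]
```

{"name": "move_arm", "arguments": {"plan": [{"claw":1,"travel":[0,0,0.25],"yaw":0},{"claw":1,"travel":[0,0,0.25],"yaw":0},{"claw":1,"travel":[0,0,0],"yaw":0},{"claw":1,"travel":[0,0,0],"yaw":0}]}}

```text
time_s: 54.0
ee_pos: [0.51, 0.1282, 0.0142]
orientation: [0.778, 0.629, -0.001, -0.0]
wrist_force: [-0.4, -0.7, 0.1]
width: 0.0004
grip_force: 0.1
```

```bash
python3 -c "
from h import *
loopstat()"
```

```text
[0.51002197 0.1281875  0.0141875 ] [-0.1459 -0.0015] [-0.4 -0.7  0.1]
loop 0.9 228 397 190 249 4341
lever 0.86 228 397 189 299 8729
lid 0.83 0 639 0 224 115589
(-0.0785, 0, 0.097) [[398.0, 173.0], [239.0, 173.0]]
(-0.135, 0, 0.108) [[395.0, 373.0], [244.0, 373.0]]
(-0.115, 0, 0.112) [[401.0, 317.0], [237.0, 317.0]]
(-0.087, 0, 0.1035) [[401.0, 208.0], [236.0, 208.0]]
```

{"name": "move_arm", "arguments": {"plan": [{"claw":1,"travel":[0.08,0,0.2],"yaw":0},{"claw":1,"travel":[0.08,0,0.2],"yaw":0},{"claw":1,"travel":[0,0,0],"yaw":0},{"claw":1,"travel":[0,0,0],"yaw":0}]}}

```text
time_s: 54.6
ee_pos: [0.5112, 0.133, 0.0022]
orientation: [0.778, 0.629, -0.0, -0.0]
wrist_force: [-0.0, -1.5, 0.9]
width: 0.0005
grip_force: 0.3
```

```bash
python3 -c "
from h import *
loopstat()"
```

```text
[0.51123828 0.13301206 0.00224329] [-0.1409 -0.0017] [-0.  -1.5  0.9]
loop 0.59 218 403 216 261 3751
lever 0.7 218 403 215 299 6146
lever 0.7 617 639 454 479 500
lid 0.87 0 639 0 253 133429
lid 0.53 0 121 343 409 5615
(-0.0785, 0, 0.097) [[405.0, 199.0], [231.0, 200.0]]
(-0.135, 0, 0.108) [[401.0, 416.0], [236.0, 416.0]]
(-0.115, 0, 0.112) [[408.0, 359.0], [228.0, 359.0]]
(-0.087, 0, 0.1035) [[408.0, 239.0], [227.0, 239.0]]
```

{"name": "move_arm", "arguments": {"plan": [{"claw":1,"travel":[0.1,0,0.17],"yaw":0},{"claw":1,"travel":[0.15,0,0.15],"yaw":0},{"claw":1,"travel":[0,0,0],"yaw":0}]}}

```text
time_s: 55.1
ee_pos: [0.5128, 0.1414, -0.0075]
orientation: [0.777, 0.629, 0.0, -0.0]
wrist_force: [0.4, 0.2, -0.8]
width: 0.0006
grip_force: 0.0
```

```bash
python3 -c "
from h import *
loopstat()"
```

```text
[ 0.51280981  0.14139526 -0.00753391] [-0.1324 -0.0015] [ 0.4  0.2 -0.8]
loop 0.9 213 409 258 283 2021
lever 0.97 213 408 258 282 1943
lid 0.66 0 639 0 297 162633
lid 0.6 0 639 0 297 164573
(-0.0785, 0, 0.097) [[411.0, 243.0], [225.0, 243.0]]
(-0.135, 0, 0.108) [[406.0, 471.0], [231.0, 470.0]]
(-0.115, 0, 0.112) [[415.0, 415.0], [222.0, 415.0]]
(-0.087, 0, 0.1035) [[415.0, 287.0], [222.0, 287.0]]
```

{"name": "move_arm", "arguments": {"plan": [{"claw":1,"travel":[-1,0,0],"yaw":0},{"claw":1,"travel":[-1,0,-0.3],"yaw":0},{"claw":1,"travel":[-0.5,0,-1],"yaw":0},{"claw":1,"travel":[0,0,-1],"yaw":0},{"claw":1,"travel":[0,0,-1],"yaw":0}]}}

```text
time_s: 55.8
ee_pos: [0.497, 0.0661, 0.093]
orientation: [0.778, 0.628, -0.0, -0.0]
wrist_force: [0.8, -0.5, -0.3]
width: 0.0001
grip_force: 0.0
```

{"name": "move_arm", "arguments": {"plan": [{"claw":1,"travel":[0,0,-1],"yaw":0},{"claw":1,"travel":[0,0,-1],"yaw":0},{"claw":1,"travel":[0,0,0],"yaw":0}]}}

```text
time_s: 56.1
ee_pos: [0.4999, 0.0676, 0.1557]
orientation: [0.778, 0.628, 0.003, 0.002]
wrist_force: [-0.1, -1.1, -0.7]
width: 0.0006
grip_force: 0.0
```

```bash
cat >> h.py <<'E'
def leverfit():
    for cam in("wrist","scene","side"):
        C=cal(cam); read_camera(cam)
        for nm in("lever","loop"):
          for d in regions_of(cam,nm)[:2]:
            m=d["region"]; ys,xs=np.nonzero(m)
            print(cam,nm,round(d["confidence"],2),xs.min(),xs.max(),ys.min(),ys.max(),len(xs))
        for th in(0,.5,1.,1.5):
            print("  tip",th,[proj(cam,c2w(-(.1025+.045*np.sin(th)),y,.054-.045*np.cos(th)),C).round().tolist() for y in(-.013,.013)])
        print("  bar home",[proj(cam,c2w(-.0865,y,.094),C).round().tolist() for y in(-.022,.022)],"pivot",proj(cam,c2w(-.1025,0,.054),C).round())
E
python3 -c "
from h import *
s=get_state();print(s['ee_pos'],w2c(s['ee_pos']),s['wrist_force'])
leverfit()
print(lidangle())"
```

```text
[0.49990127 0.06758584 0.15572008] [-0.20728977 -0.00428778] [-0.14965958 -1.13512708 -0.74144659]
wrist lever 0.83 270 355 37 113 2926
wrist loop 0.83 268 355 37 87 1624
wrist loop 0.42 269 354 37 113 2837
  tip 0 [[334.0, 80.0], [300.0, 81.0]]
  tip 0.5 [[334.0, 110.0], [300.0, 110.0]]
  tip 1.0 [[334.0, 132.0], [300.0, 132.0]]
  tip 1.5 [[335.0, 144.0], [299.0, 144.0]]
  bar home [[354.0, 41.0], [277.0, 41.0]] pivot [316.  76.]
scene lever 0.73 247 270 222 255 250
scene lever 0.26 171 286 183 238 3306
  tip 0 [[265.0, 250.0], [257.0, 254.0]]
  tip 0.5 [[271.0, 251.0], [263.0, 256.0]]
  tip 1.0 [[275.0, 248.0], [267.0, 253.0]]
  tip 1.5 [[277.0, 242.0], [268.0, 246.0]]
  bar home [[261.0, 215.0], [247.0, 222.0]] pivot [260. 236.]
side lever 0.68 239 333 200 250 3760
side lever 0.55 288 304 221 249 211
side loop 0.69 242 332 200 224 1518
side loop 0.44 287 289 221 229 18
  tip 0 [[301.0, 246.0], [293.0, 247.0]]
  tip 0.5 [[303.0, 246.0], [295.0, 247.0]]
  tip 1.0 [[305.0, 243.0], [297.0, 245.0]]
  tip 1.5 [[306.0, 238.0], [297.0, 239.0]]
  bar home [[302.0, 217.0], [288.0, 219.0]] pivot [297. 232.]
[('scene', 'lid', 0.73, 3284, np.float64(0.87), np.float64(0.0)), ('side', 'lid', 0.58, 1477, np.float64(0.82), np.float64(0.0)), ('side', 'lid', 0.4, 20, np.float64(0.0), np.float64(0.0))]
```

The lever fits at about 0.45 rad, so it has not quite snapped. One more push.

{"name": "move_arm", "arguments": {"plan": [{"claw":1,"travel":[0,0,1],"yaw":0},{"claw":1,"travel":[0,0,1],"yaw":0},{"claw":1,"travel":[0,0,1],"yaw":0},{"claw":1,"travel":[0,0,1],"yaw":0},{"claw":1,"travel":[0,0,1],"yaw":0}]}}

```text
time_s: 57.25
ee_pos: [0.4974, 0.067, 0.0009]
orientation: [0.778, 0.628, 0.0, 0.0]
wrist_force: [0.9, -0.9, -0.8]
width: 0.0007
grip_force: 0.0
```

{"name": "move_arm", "arguments": {"plan": [{"claw":1,"travel":[0.5,-0.05,0.4],"yaw":0},{"claw":1,"travel":[0.8,0,0],"yaw":0},{"claw":1,"travel":[0.7,0,0],"yaw":0},{"claw":1,"travel":[0.4,0,0],"yaw":0},{"claw":1,"travel":[0.2,0,0],"yaw":0}]}}

```text
time_s: 57.75
ee_pos: [0.5123, 0.1447, -0.0099]
orientation: [0.777, 0.629, 0.0, -0.0]
wrist_force: [0.4, -0.2, -0.4]
width: 0.0004
grip_force: 0.0
```

{"name": "move_arm", "arguments": {"plan": [{"claw":1,"travel":[0.1,0,0],"yaw":0},{"claw":1,"travel":[0.1,0,0],"yaw":0},{"claw":1,"travel":[0,0,0],"yaw":0}]}}

```text
time_s: 58.05
ee_pos: [0.5136, 0.149, -0.0099]
orientation: [0.778, 0.628, -0.0, 0.0]
wrist_force: [-0.1, -0.4, -1.1]
width: 0.0007
grip_force: 0.0
```

```bash
python3 -c "
from h import *
loopstat()"
```

```text
[ 0.51356981  0.1489973  -0.00990973] [-0.1248 -0.0007] [-0.1 -0.4 -1.1]
loop 0.62 217 412 283 314 873
loop 0.49 216 413 282 314 908
lever 0.85 215 413 281 314 1058
lever 0.18 0 639 0 330 185844
lid 0.7 0 639 0 330 184905
(-0.0785, 0, 0.097) [[415.0, 277.0], [229.0, 277.0]]
(-0.135, 0, 0.108) [[410.0, 502.0], [235.0, 503.0]]
(-0.115, 0, 0.112) [[419.0, 451.0], [226.0, 451.0]]
(-0.087, 0, 0.1035) [[419.0, 322.0], [225.0, 323.0]]
```

{"name": "move_arm", "arguments": {"plan": [{"claw":1,"travel":[-1,0,0],"yaw":0},{"claw":1,"travel":[-1,0,-0.3],"yaw":0},{"claw":1,"travel":[-0.75,0,-1],"yaw":0},{"claw":1,"travel":[0,0,-1],"yaw":0},{"claw":1,"travel":[0,0,-1],"yaw":0}]}}

```text
time_s: 58.75
ee_pos: [0.4957, 0.0674, 0.0899]
orientation: [0.779, 0.628, -0.0, -0.0]
wrist_force: [0.3, 0.3, -0.3]
width: 0.0001
grip_force: 0.0
```

{"name": "move_arm", "arguments": {"plan": [{"claw":1,"travel":[0,0,-1],"yaw":0},{"claw":1,"travel":[0,0,-1],"yaw":0},{"claw":1,"travel":[0,0,0],"yaw":0},{"claw":1,"travel":[0,0,0],"yaw":0}]}}

```text
time_s: 59.15
ee_pos: [0.4963, 0.0682, 0.1492]
orientation: [0.778, 0.628, 0.0, 0.001]
wrist_force: [-0.1, 0.5, -0.0]
width: 0.0001
grip_force: 0.0
```

```bash
python3 -c "
from h import *
s=get_state();print(s['ee_pos'],w2c(s['ee_pos']),s['wrist_force'])
leverfit()"
```

```text
[0.49627651 0.0681883  0.1492443 ] [-0.20745762 -0.00061713] [-0.14799189  0.53738506 -0.02646557]
wrist lever 0.62 275 363 34 94 2267
wrist lever 0.26 41 174 0 161 12422
  tip 0 [[340.0, 79.0], [306.0, 79.0]]
  tip 0.5 [[340.0, 109.0], [306.0, 109.0]]
  tip 1.0 [[341.0, 132.0], [305.0, 132.0]]
  tip 1.5 [[342.0, 144.0], [304.0, 145.0]]
  bar home [[362.0, 39.0], [283.0, 39.0]] pivot [323.  75.]
scene lever 0.72 246 267 221 255 256
  tip 0 [[265.0, 250.0], [257.0, 254.0]]
  tip 0.5 [[271.0, 251.0], [263.0, 256.0]]
  tip 1.0 [[275.0, 248.0], [267.0, 253.0]]
  tip 1.5 [[277.0, 242.0], [268.0, 246.0]]
  bar home [[261.0, 215.0], [247.0, 222.0]] pivot [260. 236.]
side lever 0.74 290 302 220 248 166
side loop 0.55 290 303 218 248 150
  tip 0 [[301.0, 246.0], [293.0, 247.0]]
  tip 0.5 [[303.0, 246.0], [295.0, 247.0]]
  tip 1.0 [[305.0, 243.0], [297.0, 245.0]]
  tip 1.5 [[306.0, 238.0], [297.0, 239.0]]
  bar home [[302.0, 217.0], [288.0, 219.0]] pivot [297. 232.]
```

```bash
python3 - <<'E'
from h import *
C=cal("wrist"); read_camera("wrist"); m=regions_of("wrist","lever")[0]["region"]
print([(r,np.nonzero(m[r])[0].min(),np.nonzero(m[r])[0].max()) for r in range(36,98,4) if m[r].any()])
for th in(0,.1,.2,.3,.4,.5):
    d=np.array([-np.sin(th),-np.cos(th)]);n=np.array([-np.cos(th),np.sin(th)])
    q=np.array([-.1025,.054])+d*.045+n*.005; q2=np.array([-.1025,.054])+n*.005
    print(th,proj("wrist",c2w(q[0],0,q[1]),C).round(1),proj("scene",c2w(q[0],-.013,q[1])).round(1),proj("scene",c2w(q[0],.013,q[1])).round(1),proj("side",c2w(q[0],-.013,q[1])).round(1))
for x,y,z in((-.0785,.125,.097),(-.0785,-.125,.097)): print(proj("wrist",c2w(x,y,z),C).round(1))
l=regions_of("wrist","lid")[0]["region"]; print([(c,np.nonzero(l[:,c])[0].max()) for c in range(160,520,20) if l[:,c].any()])
E
```

```text
[(36, np.int64(277), np.int64(346)), (40, np.int64(275), np.int64(365)), (44, np.int64(275), np.int64(364)), (48, np.int64(276), np.int64(363)), (52, np.int64(277), np.int64(363)), (56, np.int64(279), np.int64(362)), (60, np.int64(280), np.int64(362)), (64, np.int64(281), np.int64(361)), (68, np.int64(283), np.int64(359)), (72, np.int64(284), np.int64(358)), (76, np.int64(283), np.int64(357)), (80, np.int64(284), np.int64(357)), (84, np.int64(287), np.int64(340)), (88, np.int64(304), np.int64(339)), (92, np.int64(304), np.int64(338))]
0 [324.   87.4] [266.7 250.9] [258.4 255.1] [301.3 246.1]
0.1 [324.   93.6] [267.9 251.3] [259.6 255.5] [301.8 246.4]
0.2 [324.1  99.6] [269.1 251.5] [260.8 255.8] [302.3 246.6]
0.3 [324.1 105.4] [270.2 251.6] [261.9 255.8] [302.8 246.6]
0.4 [324.1 111. ] [271.3 251.5] [263.  255.7] [303.2 246.4]
0.5 [324.1 116.3] [272.3 251.2] [264.  255.5] [303.7 246.1]
[92.4 23.3]
[556.1  22.3]
[(280, np.int64(57)), (300, np.int64(46)), (320, np.int64(45)), (340, np.int64(46)), (360, np.int64(64))]
```

Readings put the lever within about 0.1 rad of home. I'll give it one confirming push.

{"name": "move_arm", "arguments": {"plan": [{"claw":1,"travel":[0,0,1],"yaw":0},{"claw":1,"travel":[0,0,1],"yaw":0},{"claw":1,"travel":[0,0,1],"yaw":0},{"claw":1,"travel":[0,0,1],"yaw":0},{"claw":1,"travel":[0.4,0,0.95],"yaw":0}]}}

```text
time_s: 60.25
ee_pos: [0.4984, 0.0789, -0.001]
orientation: [0.779, 0.627, -0.001, 0.0]
wrist_force: [0.2, -0.7, 0.3]
width: -0.0
grip_force: 0.0
```

{"name": "move_arm", "arguments": {"plan": [{"claw":1,"travel":[0.8,0,0],"yaw":0},{"claw":1,"travel":[0.8,0,0],"yaw":0},{"claw":1,"travel":[0.6,0,0],"yaw":0},{"claw":1,"travel":[0.2,0,0],"yaw":0},{"claw":1,"travel":[0.1,0,0],"yaw":0}]}}

```text
time_s: 60.75
ee_pos: [0.5142, 0.1536, 0.0004]
orientation: [0.778, 0.629, -0.001, 0.0]
wrist_force: [-2.0, -1.9, 1.9]
width: 0.0006
grip_force: 1.3
```

{"name": "move_arm", "arguments": {"plan": [{"claw":1,"travel":[0.1,0,0],"yaw":0},{"claw":1,"travel":[0,0,0],"yaw":0}]}}

```text
time_s: 60.95
ee_pos: [0.5142, 0.1536, 0.0002]
orientation: [0.779, 0.628, -0.002, 0.001]
wrist_force: [-2.6, -4.6, 3.1]
width: 0.0003
grip_force: 2.3
```

{"name": "move_arm", "arguments": {"plan": [{"claw":1,"travel":[0.13,0,0],"yaw":0},{"claw":1,"travel":[0,0,0],"yaw":0}]}}

```text
time_s: 61.15
ee_pos: [0.5142, 0.1536, 0.0001]
orientation: [0.779, 0.627, -0.005, 0.002]
wrist_force: [-6.2, -11.8, 9.6]
width: 0.0001
grip_force: 6.3
```

The lever is hard against its stop: force rises with no motion. I back off, verify and hand in.

{"name": "move_arm", "arguments": {"plan": [{"claw":1,"travel":[-0.6,0,0],"yaw":0},{"claw":1,"travel":[-1,0,0],"yaw":0},{"claw":1,"travel":[-1,0,-0.3],"yaw":0},{"claw":1,"travel":[-0.55,0,-1],"yaw":0},{"claw":1,"travel":[0,0,-1],"yaw":0}]}}

```text
time_s: 61.65
ee_pos: [0.4947, 0.0639, 0.0694]
orientation: [0.78, 0.626, -0.002, -0.0]
wrist_force: [0.4, 0.1, -0.0]
width: 0.0004
grip_force: 0.0
```

{"name": "move_arm", "arguments": {"plan": [{"claw":1,"travel":[0,0,-1],"yaw":0},{"claw":1,"travel":[0,0,-1],"yaw":0},{"claw":1,"travel":[0,0,-0.7],"yaw":0},{"claw":1,"travel":[0,0,0],"yaw":0},{"claw":1,"travel":[0,0,0],"yaw":0}]}}

```text
time_s: 62.15
ee_pos: [0.4959, 0.0671, 0.1504]
orientation: [0.778, 0.628, -0.0, 0.001]
wrist_force: [-0.9, -0.3, -0.3]
width: 0.0006
grip_force: 0.0
```

```bash
python3 -c "
from h import *
s=get_state();print(s['ee_pos'],w2c(s['ee_pos']),s['wrist_force'])
leverfit();print(lidangle())"
```

```text
[0.49593723 0.06708708 0.15043191] [-0.20860542 -0.00051531] [-0.85100107 -0.27469962 -0.29317478]
wrist lever 0.67 275 363 33 92 2165
wrist loop 0.96 275 363 32 77 1584
wrist loop 0.69 88 550 0 53 12578
  tip 0 [[340.0, 78.0], [306.0, 78.0]]
  tip 0.5 [[340.0, 107.0], [306.0, 108.0]]
  tip 1.0 [[341.0, 131.0], [305.0, 131.0]]
  tip 1.5 [[342.0, 143.0], [304.0, 143.0]]
  bar home [[362.0, 37.0], [283.0, 37.0]] pivot [323.  73.]
scene lever 0.72 246 267 219 254 293
scene lever 0.38 169 293 183 268 6930
scene loop 0.44 246 249 221 232 22
  tip 0 [[265.0, 250.0], [257.0, 254.0]]
  tip 0.5 [[271.0, 251.0], [263.0, 256.0]]
  tip 1.0 [[275.0, 248.0], [267.0, 253.0]]
  tip 1.5 [[277.0, 242.0], [268.0, 246.0]]
  bar home [[261.0, 215.0], [247.0, 222.0]] pivot [260. 236.]
side lever 0.78 287 304 220 248 199
side loop 0.48 240 333 200 249 3781
  tip 0 [[301.0, 246.0], [293.0, 247.0]]
  tip 0.5 [[303.0, 246.0], [295.0, 247.0]]
  tip 1.0 [[305.0, 243.0], [297.0, 245.0]]
  tip 1.5 [[306.0, 238.0], [297.0, 239.0]]
  bar home [[302.0, 217.0], [288.0, 219.0]] pivot [297. 232.]
[('scene', 'lid', 0.61, 3285, np.float64(0.87), np.float64(0.0)), ('scene', 'lid', 0.28, 197, np.float64(0.0), np.float64(2.1)), ('side', 'lid', 0.97, 1576, np.float64(0.88), np.float64(0.0)), ('side', 'lid', 0.26, 16, np.float64(0.0), np.float64(0.0))]
```

```bash
python3 -c "
from cell import *
print(sign_off())"
```

```text
the job is handed in; nothing more can be done
None
```

I packed both tins and all three weights, shut the lid, hooked the loop and pushed the latch lever home, then handed the job in; sign-off gave no verdict, and the bar's seat in the groove was checked only by camera.

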